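# Cure a batch of shell-inlaid drawer pulls

### The arm

A 6-joint arm with a two-finger parallel gripper is mounted at the origin on the work surface. World frame = base frame: x ahead of the robot, y to its left, z up, the work surface at z = 0. Lengths are in m, angles in rad, forces in N, time in s.
With the tool pointing down it reaches from about 0.35 to 1 m from the base axis. Payload 7.1 kg.
Tool frame: the origin (TCP) lies midway between the tips of the shut fingers; the grasp point (between the pads) lies 19 mm behind it (r.grip_point_offset is the distance from the TCP to the grasp point, in m); z points along the fingers, y is the line along which they close (so a half turn about z gives the same grasp; the last joint's range is limited). The gripper opens to 85 mm and grips with 20 to 120 N. Pads are 22 mm wide; open, the fingers measure 114 mm over their backs; the gripper's body (76 mm by 85 mm) begins 54 mm behind the grasp point. The pads swing forward as they close: fully open they stand 13 mm farther back than shut.
Start: joints at [-1.328, 0.423, 1.63, -0, 1.089, -0.019], TCP at [0.162, -0.604, 0.231] pointing down, gripper open.
Joint ranges: [-3, 3], [-0.9, 2.11], [0.09, 2.58], [-1.31, 4.45], [0.11, 2.69], [-2.54, 2.54]. Speed limits (rad/s): [2.39, 2.39, 3.01, 3.14, 3.14, 3.14].

### API

Orientations are given as a rotation vector (axis times angle).
In Python, from cell import r gives the robot as it stands.
- The arm moves only by the tool send_rows, never from a script. Its argument "increments" is a list of rows, each an object with "xyz": the shift along the tool's x, y, z as a fraction of full scale, a list of three; "delta_rot": the turn, a rotation vector about the tool's x, y, z as a fraction of full scale, a list of three; "hand": the opening, from 0 (shut) to 1 (fully open). A call has exactly 5 rows; each row shifts and turns the commanded pose from where the row before left it, along the tool's axes as they then stand; what a row does not reach is not made up. Full scale, the value 1, is 0.03 m for a shift and 5 degrees for a turn. A row lasts 1/12 s, in which the tool goes at most 41.7 mm and 7.16 degrees, less where a joint would pass 70% of its speed; a pose out of reach is approached as far as the arm can. A call with a number of a shift or a turn outside -1 to 1 is refused whole. A call with a gripper value outside its range is refused whole. The fingers move at their own pace and stop on an object; the grip force is fixed at half the most. Time passes only in rows, so rows that do not move let the fingers close, or fill a call up. It gives the time, the measured TCP pose, the force, the opening and the grip force at its end, in the units of the state.
- r.get_state(): the state, without advancing time (a new reading comes with each control period).
- r.capture(name): name is "side" or "top"; returns (picture, depth): 420x560x3 uint8, red, green, blue; 420x560 float32, m along the optical axis (not along the pixel's ray), 0 where there is no reading.
- r.camera_info(name): a dict with "camera_matrix" (3x3 intrinsics, pixels), "rvec" (rotation vector, rad) and "tvec" (3), from world to camera coordinates, as OpenCV has them. Camera axes: x right, y down, z forward; pixel columns grow to the right and rows downward; lengths in m; the calibration is good to about 2 mm. A picture is of the moment at which its call begins. camera_info takes no time and is no camera call.
- r.job_done(): hands the job in; it is judged then, once.
The state is a dict: "t": time; "qpos": joint angles; "dq": joint speeds; "effort": joint torques, N m; "tool_pos": TCP position; "orientation": TCP orientation; "ft_force": force on the tool from outside, world axes, zero at the start; "moment": the same for the moment, N m; "grip_width": finger opening in m; "finger_force": force on a finger pad.
Only numpy, scipy, OpenCV 4.12 (cv2) and the standard library are available. Lean on these libraries where they do the work, as an engineer would, in place of code of your own. Each camera call takes 0.05 s, during which the arm holds its last target. There are 200 camera calls.

### The job

Run the batch of resin-coated, shell-inlaid drawer pulls through the UV curing base: first take every pull out of the wooden pocket tray and lay them all flat on the violet bed, side by side with none on top of another. Then lift the orange light hood up and off its hook and set it over them, sitting level on the bed inside the raised lip. Once it is seated, push the red start button fully down and let it come back up; leave the spectacles, thread spool and glue stick where they are.

Things in the scene. Friction and masses are not known exactly. Their poses are not given: they have to be found in the camera images.
- bed: Fixed UV curing base: white slab 304 x 226 mm, its top 30 mm above the table. Origin on the table under the middle of the bed; x points to the button end. The violet bed, 216 mm (x) by 206 mm (y), is centred on the origin and enclosed by a grey lip 8 mm wide and 6 mm high. Beyond the lip at +x is a ledge with the red start button. z is up; its yaw varies by up to 0.15 rad.
- start (a joint): The red start button, in m: 0 up, 0.006 fully down; spring, fully down takes about 5 N. It springs back when released.
- start_top (a point): Centre of the red button's top face (radius 16 mm); pressed straight down. It lies 151 mm from the bed's origin along its +x.
- tray: Fixed light-wood pocket tray 240 x 128 x 15 mm, origin under its centre. Pockets 68 x 28 mm, 9 mm deep, long side along tray x, floors 6 mm above the table, centred at x = -76, 0, 76 mm and y = -29, 29 mm. The 30 mm wide land between the two rows is at 15 mm height. It stands on the robot's left or right of the bed.
- stand: Fixed hook stand on the other side of the bed from the tray: steel foot 200 x 120 x 10 mm (centred at stand x = 60 mm), brass post at x = 135 mm, and a level brass bar 8 mm thick from the post along -x, past the hanging point to x = -21 mm, where its end turns up to 164 mm above the table. Origin on the table under the hanging point.
- hook (a point): Hanging point on the axis of the bar, 148 mm above the table, axes as the stand's: hung things come off by lifting them 12 mm or more (25 mm is good, over 45 mm is too much while under the bar) and then drawing them off along -x.
- hood: Loose orange light hood: an open-bottomed box 198 (x) x 188 (y) x 49 mm outside, walls 4 mm, 0.22 to 0.37 kg. Origin at the centre of its open underside, z up. Hangs level at the start by the black strap on its top, rim about 50 mm above the table, axes as the stand's. Seated on the bed its rim is 30 mm above the table, with 9 mm of play inside the lip each way.
- strap (a point): Point to grip, at hood z = 80 mm, on the black strap handle: an upright frame from hood z = 49 to 110 mm, 32 mm wide outside along hood y, 22 mm deep along x, its opening (20 mm wide, up to z = 102 mm) running along x; at the start the hook bar passes through it. Pinch it from above across its 32 mm; the bar then passes between the fingers.
- glasses: Bystander: spectacles standing on the table with temples open, about 137 x 125 x 46 mm; leave alone. Origin on the table under the bridge.
- spool: Bystander: white thread spool, 42 mm wide, 66 mm high; origin under its centre; leave alone.
- glue: Bystander: glue stick with blue cap, 30 mm wide, 90 mm high; origin under its centre; leave alone.
- pull0: A shell-inlaid wooden bar pull (drawer handle): square bar 64 x 24 x 24 mm, 30 to 65 g, brown wood with blue-green shell chips on all four long faces (any may be up). Origin at its centre, x along its length. At the start it lies in a pocket of the tray, its upper 15 mm proud; 3 to 5 of the five pulls are there in a run.
- pull1: A shell-inlaid wooden bar pull (drawer handle): square bar 64 x 24 x 24 mm, 30 to 65 g, brown wood with blue-green shell chips on all four long faces (any may be up). Origin at its centre, x along its length. At the start it lies in a pocket of the tray, its upper 15 mm proud; 3 to 5 of the five pulls are there in a run.
- pull2: A shell-inlaid wooden bar pull (drawer handle): square bar 64 x 24 x 24 mm, 30 to 65 g, brown wood with blue-green shell chips on all four long faces (any may be up). Origin at its centre, x along its length. At the start it lies in a pocket of the tray, its upper 15 mm proud; 3 to 5 of the five pulls are there in a run.
- pull3: A shell-inlaid wooden bar pull (drawer handle): square bar 64 x 24 x 24 mm, 30 to 65 g, brown wood with blue-green shell chips on all four long faces (any may be up). Origin at its centre, x along its length. At the start it lies in a pocket of the tray, its upper 15 mm proud; 3 to 5 of the five pulls are there in a run.
- pull4: A shell-inlaid wooden bar pull (drawer handle): square bar 64 x 24 x 24 mm, 30 to 65 g, brown wood with blue-green shell chips on all four long faces (any may be up). Origin at its centre, x along its length. At the start it lies in a pocket of the tray, its upper 15 mm proud; 3 to 5 of the five pulls are there in a run.
There are look-alikes about, which are no part of the job. What is shaped like the pull2 but black is not meant. Leave any yellow look-alike of the pull0 alone.

How it is judged:
On the way, in this order (a step that is already met when the one before it is completed fails the run):
1. every pull present lies flat on the bed, inside the area the hood covers (x of pull0 in the frame of bed between -0.096 and 0.096 m and y of pull0 in the frame of bed between -0.091 and 0.091 m and z of pull0 in the frame of bed between 0.038 and 0.046 m and linear speed of each of pull0, pull1, pull2, pull3, pull4 below 0.03 m/s and x of pull1 in the frame of bed between -0.096 and 0.096 m and y of pull1 in the frame of bed between -0.091 and 0.091 m and z of pull1 in the frame of bed between 0.038 and 0.046 m and x of pull2 in the frame of bed between -0.096 and 0.096 m and y of pull2 in the frame of bed between -0.091 and 0.091 m and z of pull2 in the frame of bed between 0.038 and 0.046 m and x of pull3 in the frame of bed between -0.096 and 0.096 m and y of pull3 in the frame of bed between -0.091 and 0.091 m and z of pull3 in the frame of bed between 0.038 and 0.046 m and x of pull4 in the frame of bed between -0.096 and 0.096 m and y of pull4 in the frame of bed between -0.091 and 0.091 m and z of pull4 in the frame of bed between 0.038 and 0.046 m), for 0.2 s.
2. the hood sits level on the bed inside the lip, over the pulls (all of step 1 and x of hood in the frame of bed between -0.02 and 0.02 m and y of hood in the frame of bed between -0.02 and 0.02 m and z of hood in the frame of bed below 0.033 m and angle between hood's own z axis and vertical below 0.05 rad and linear speed of hood below 0.03 m/s), for 0.2 s.
3. the start button is pushed fully down with the hood seated (value of joint start above 0.005 m and x of hood in the frame of bed between -0.02 and 0.02 m and y of hood in the frame of bed between -0.02 and 0.02 m and z of hood in the frame of bed below 0.033 m and angle between hood's own z axis and vertical below 0.05 rad and linear speed of hood below 0.03 m/s), for 0.05 s.
4. the start button is let up again (value of joint start below 0.0015 m), for 0.2 s.
At the end, for the whole second after the job is handed in: All pulls present lie flat on the bed (within 96 mm along, 91 mm across of its middle; centres 38 to 46 mm up), the hood sits level over them inside the lip (rim within 3 mm of the bed, centre within 20 mm each way), all at rest, and the button is up (under 1.5 mm down) (all of step 2 and value of joint start below 0.0015 m); the robot touches nothing.
It fails at once if the spectacles is moved by more than 30 mm (distance of glasses from where it was at the start of the episode above 0.03 m).
It fails at once if the thread spool is moved by more than 30 mm (distance of spool from where it was at the start of the episode above 0.03 m).
It fails at once if the glue stick is moved by more than 30 mm (distance of glue from where it was at the start of the episode above 0.03 m).
Of pull0, pull1, pull2, pull3, pull4 only 3 to 5 are there at a start; the rules pass over those that are not, and their reading is None.
At some moment in a run one of pull0, pull1, pull2, pull3, pull4 may be knocked a few centimetres aside while the robot is not near it.
Once in a run the grip may slacken for a moment while it holds something.
It also fails if it takes over 210 s, if anything falls off the work surface, if the arm or the gripper's body presses on something with over 40 N, if the wrist force passes 120 N, or if a joint passes its speed limit or range.

## Working session

There is one attempt and no reset: what is moved stays moved. The work goes in short steps, Python scripts to look and compute and a tool call to move; the robot and the scene stay as the last step left them, time stands still between calls to the robot, and variables do not carry over. Pictures are saved under pics/ and viewed, at most 14 in all, crops included, and the job is handed in when it is done.

Besides the shell and the picture viewer there is one more tool, called after ">>>" as name(argument=value, ...), one argument or row to a line, values as JSON. send_rows: Moves the arm, as the interface text tells. Its arguments: {"type":"object","properties":{"increments":{"type":"array"}},"required":["increments"]}

```bash
mkdir -p pics; ls; python3 - <<'E'
from cell import r
import cv2,numpy as np
for n in("top","side"):
    p,d=r.capture(n); cv2.imwrite(f"pics/{n}0.png",p[:,:,::-1]); np.savez(f"{n}0.npz",p=p,d=d)
    c=r.camera_info(n); print(n,c)
print(r.get_state())
E
```

```text
pics
top {'camera_matrix': array([[479.80348329,   0.        , 282.21619501],
       [  0.        , 479.80348329, 212.41630419],
       [  0.        ,   0.        ,   1.        ]]), 'rvec': array([ 2.12677018, -2.1748478 ,  0.08903227]), 'tvec': array([0.00650162, 0.54936935, 1.14708426])}
side {'camera_matrix': array([[510.01359315,   0.        , 275.20802626],
       [  0.        , 510.01359315, 215.96723031],
       [  0.        ,   0.        ,   1.        ]]), 'rvec': array([ 0.54025625, -2.77524483,  1.05868085]), 'tvec': array([0.47344228, 0.25192878, 1.36518589])}
{'t': 0.1, 'qpos': array([-1.32801973e+00,  4.23766649e-01,  1.63063021e+00, -1.05296976e-05,
        1.08858472e+00, -1.90067124e-02]), 'dq': array([-6.46043477e-04, -2.16585957e-03, -1.86059515e-03,  3.14846532e-05,
        3.64697130e-05,  4.45049112e-04]), 'effort': array([-7.57091420e-04, -5.58425367e+01, -2.82445800e+01, -6.80817152e-05,
        3.04747795e-03,  2.01306705e-05]), 'tool_pos': array([ 0.16165002, -0.60321586,  0.23061549]), 'orientation': array([-3.11335077e+00, -4.09862681e-01,  2.58036525e-04]), 'ft_force': array([0.24274609, 0.6753829 , 0.11913948]), 'moment': array([ 0.01083518,  0.02408751, -0.01723877]), 'finger_force': 0.0, 'grip_width': 0.08483612466261925}
```

View pics/top0.png

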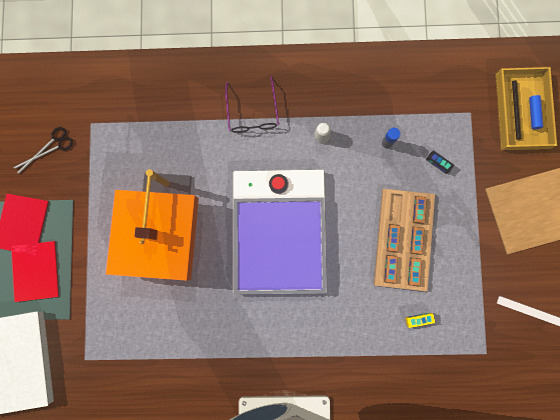

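View pics/side0.png

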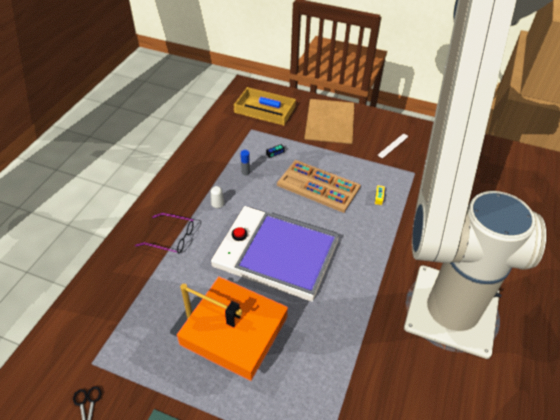

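Top view: bed at (281,245), button (278,183). Hood on its hook at (152,235). Tray at (406,240) holding five brown pulls at (393,237), (393,270), (418,208), (418,240), (415,270). The black look-alike is at (440,160) and the yellow one at (421,321); both lie outside the tray and neither is meant. I'll confirm this in a crop.

```bash
cat > h.py <<'E'
import numpy as np,cv2
from cell import r
def deproj(n,uv,z):
    "pixels -> world on plane z (scalar or per-point)"
    c=r.camera_info(n);R=cv2.Rodrigues(c["rvec"])[0];C=-R.T@c["tvec"]
    uv=np.atleast_2d(np.float64(uv));d=np.c_[uv,np.ones(len(uv))]@np.linalg.inv(c["camera_matrix"]).T@R
    return C+d*((z-C[2])/d[:,2])[:,None]
def cloud(n,d):
    c=r.camera_info(n);R=cv2.Rodrigues(c["rvec"])[0]
    v,u=np.mgrid[:d.shape[0],:d.shape[1]]
    P=np.stack([u,v,np.ones_like(u)],-1)@np.linalg.inv(c["camera_matrix"]).T*d[...,None]
    return (P-c["tvec"])@R
def pose():
    s=r.get_state();R=cv2.Rodrigues(s["orientation"])[0];return s["tool_pos"],R
E
python3 - <<'E'
from h import *
f=np.load("top0.npz");p=f["p"];P=cloud("top",f["d"])
hsv=cv2.cvtColor(p,cv2.COLOR_RGB2HSV)
def rect(m,name):
    m=m.astype(np.uint8);n,l,s,_=cv2.connectedComponentsWithStats(m);i=1+s[1:,4].argmax();m=l==i
    Q=P[m];print(name,s[i],"z",np.percentile(Q[:,2],[5,50,95]).round(4));b=cv2.minAreaRect(Q[:,:2].astype(np.float32));print(b,cv2.boxPoints(b).round(4).tolist())
H,S,V=cv2.split(hsv)
roi=np.zeros_like(H,bool);roi[110:350,90:470]=1
rect(roi&(H>118)&(H<140)&(S>90),"bed")
rect(roi&((H<5)|(H>174))&(S>150)&(P[...,2]>.02),"btn")
rect(roi&(H>7)&(H<15)&(S>200)&(P[...,2]>.09)&(P[...,2]<.106),"hood")
z=P[...,2];m=roi.copy();m[:,:370]=0
rect(m&(z>.010)&(z<.018),"tray top")
c=lambda a,b,x,y:cv2.resize(p[a:b,x:y,::-1],None,fx=6,fy=6,interpolation=2)
cv2.imwrite("pics/tray.png",cv2.resize(p[145:335,370:470,::-1],None,fx=3,fy=3,interpolation=2))
cv2.imwrite("pics/hood.png",c(160,260,100,200))
E
```

```text
bed [ 238  202   84   88 7202] z [0.0259 0.0295 0.0332]
((0.46990442276000977, 0.0035775378346443176), (0.20241722464561462, 0.21256743371486664), 89.50272369384766) [[0.3626999855041504, -0.09669999778270721], [0.5752999782562256, -0.09849999845027924], [0.5770999789237976, 0.1039000004529953], [0.3644999861717224, 0.10570000112056732]]
btn [272 177  13  12 122] z [0.048  0.0514 0.0548]
((0.5290336012840271, -0.022355616092681885), (0.22087346017360687, 0.029293255880475044), 15.369120597839355) [[0.4187000095844269, -0.03750000149011612], [0.42640000581741333, -0.065700002014637], [0.6394000053405762, -0.007199999876320362], [0.631600022315979, 0.020999999716877937]]
hood [145 194  50  86 957] z [0.0947 0.0984 0.1019]
((0.49503517150878906, 0.25792375206947327), (0.10627431422472, 0.19749459624290466), 84.90982055664062) [[0.3919999897480011, 0.21379999816417694], [0.588699996471405, 0.19619999825954437], [0.5981000065803528, 0.3021000027656555], [0.40139999985694885, 0.319599986076355]]
tray top [ 375  189   60  103 3060] z [0.0108 0.0139 0.0171]
((0.47855186462402344, -0.304881751537323), (0.129619762301445, 0.24023506045341492), 82.53509521484375) [[0.35100001096725464, -0.35350000858306885], [0.5892000198364258, -0.3847000002861023], [0.6061000227928162, -0.25619998574256897], [0.367900013923645, -0.22499999403953552]]
```

View pics/tray.png

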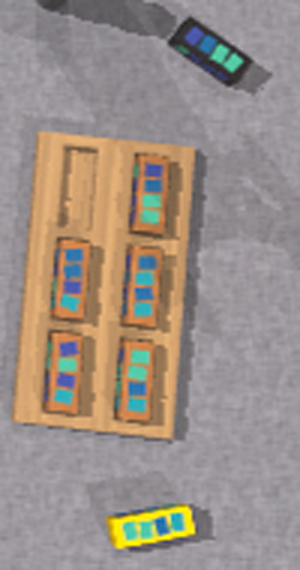

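View pics/hood.png

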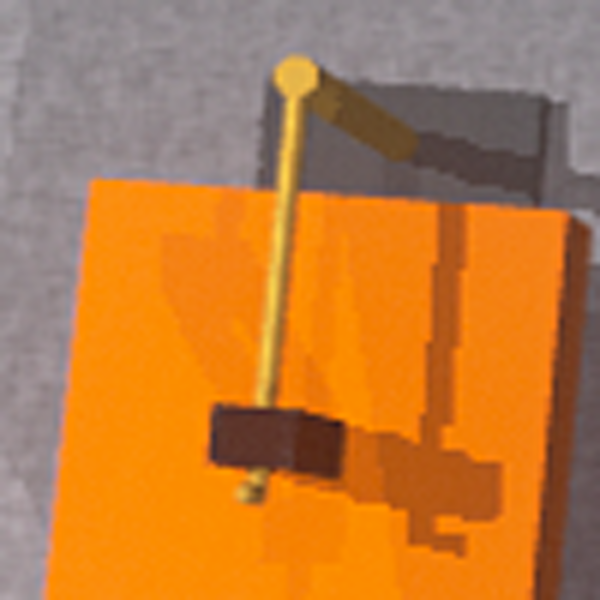

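Crop shows five brown pulls in the tray, with the upper-left pocket empty. The black one (440,160) and the yellow one (421,321) are the look-alikes and stay put. Hood crop: strap top centre is about (142.2,233), and the bar runs from the post (149.5,173) toward the robot, ending at (141.7,242).

```bash
python3 - <<'E'
from h import *
f=np.load("top0.npz");p=f["p"];P=cloud("top",f["d"])
H,S,V=cv2.split(cv2.cvtColor(p,cv2.COLOR_RGB2HSV));z=P[...,2]
v,u=np.mgrid[:420,:560]
def boxes(m,zp,amin,name):
    n,l,s,_=cv2.connectedComponentsWithStats(m.astype(np.uint8))
    for i in range(1,n):
        if s[i,4]<amin: continue
        q=deproj("top",np.c_[u[l==i],v[l==i]],zp)[:,:2].astype(np.float32);b=cv2.minAreaRect(q)
        e=np.diff(cv2.boxPoints(b)[:3],axis=0);e=e[np.argmax(np.hypot(*e.T))];print(name,s[i].tolist(),np.round(b[0],4),np.round(b[1],4),"longdir",round(float(np.arctan(e[1]/e[0])),3))
R=lambda a,b,c,d:(v>=a)&(v<b)&(u>=c)&(u<d)
boxes(R(185,300,370,440)&(z>.0225),.030,60,"pull")
boxes(R(180,300,230,330)&(H>118)&(H<140)&(S>90),.03,500,"violet")
boxes(R(165,200,260,300)&((H<5)|(H>174))&(S>150),.037,50,"btn")
boxes(R(160,310,230,335)&(z>.022)&(z<.045),.03,500,"slab")
print("btn z",np.median(z[R(180,187,275,282)]))
o=(H>7)&(H<18)&(S>200)&R(185,290,100,205)&(z>.088)
boxes(cv2.morphologyEx(o.astype(np.uint8),cv2.MORPH_CLOSE,np.ones((25,25))),.099,500,"hoodtop")
print("hood z",np.median(z[o]))
g=R(228,242,134,160)&(z>.14);print("straptop",P[g].mean(0),g.sum())
a=deproj("top",[[148.8,178],[144.2,226]],.152);print("bar",a.round(4),np.arctan2(*(a[0]-a[1])[1::-1]))
print("strap",deproj("top",[[142.2,233]],.16))
E
```

```text
pull [414, 197, 13, 26, 272] [ 0.549  -0.3419] [0.0258 0.0635] longdir -0.135
pull [387, 225, 13, 27, 272] [ 0.4814 -0.274 ] [0.0267 0.0639] longdir -0.137
pull [412, 227, 12, 27, 273] [ 0.4744 -0.3316] [0.0255 0.0638] longdir -0.129
pull [386, 256, 12, 27, 280] [ 0.4066 -0.2656] [0.0251 0.0634] longdir -0.113
pull [409, 258, 13, 28, 284] [ 0.399  -0.3224] [0.0258 0.0636] longdir -0.14
violet [238, 202, 84, 88, 7202] [0.4697 0.0032] [0.2016 0.212 ] longdir -0.011
btn [272, 177, 13, 12, 122] [0.6229 0.0029] [0.0296 0.0274] longdir 1.545
slab [234, 170, 93, 124, 11144] [0.5045 0.0019] [0.223  0.3028] longdir -0.01
btn z 0.05149884552532164
hoodtop [106, 190, 89, 90, 6828] [0.4985 0.2991] [0.1883 0.1973] longdir -0.093
hood z 0.09839278588960385
straptop [0.49663228 0.29739614 0.15685837] 189
bar [[0.6204 0.2876 0.152 ]
 [0.5129 0.2968 0.152 ]] -0.08500357875706986
strap [[0.4969025  0.29849513 0.16      ]]
```

```bash
cat >> h.py <<'E'
BED=(np.array([.4697,.0028]),-.010)
def bedw(x,y):
    c,s=np.cos(BED[1]),np.sin(BED[1]);return BED[0]+[c*x-s*y,s*x+c*y]
def plan(yaw,*pts,start=None):
    "units: turn (about tool z) then shifts along tool axes at the new yaw, leg by leg"
    p,R=pose();y0=np.arctan2(R[1,0],R[0,0])
    print("at",p.round(4),"yaw",round(y0,4),"tilt",np.round(R[2,:2],4),"w",round(r.get_state()["grip_width"],4),"f",round(float(r.get_state()["finger_force"]),1),"F",r.get_state()["ft_force"].round(1),"t",r.get_state()["t"])
    print(" turn z units",round(-np.degrees(yaw-y0)/5,3))
    c,s=np.cos(yaw),np.sin(yaw);p=p if start is None else np.array(start)
    for q in pts:
        q=np.array(q);d=q-p;print("  ->",q.round(4),"units",(np.array([c*d[0]+s*d[1],s*d[0]-c*d[1],-d[2]])/.03).round(3));p=q
E
python3 - <<'E'
from h import *
plan(-.131,(.399,-.3224,.09),(.399,-.3224,.013))
b=bedw(.04,-.05)
print("tray->bed, yaw bed")
plan(-.010,(*b,.11),(*b,.037),start=(.399,-.3224,.11))
E
```

```text
at [ 0.1617 -0.6032  0.2306] yaw 0.2618 tilt [ 0.     -0.0014] w 0.0848 f 0.0 F [0.2 0.7 0.1] t 0.1
 turn z units 4.501
  -> [ 0.399  -0.3224  0.09  ] units [  6.621 -10.314   4.687]
  -> [ 0.399  -0.3224  0.013 ] units [ 0.    -0.     2.567]
tray->bed, yaw bed
at [ 0.1617 -0.6032  0.2306] yaw 0.2618 tilt [ 0.     -0.0014] w 0.0848 f 0.0 F [0.2 0.7 0.1] t 0.1
 turn z units 3.114
  -> [ 0.5092 -0.0476  0.11  ] units [ 3.581 -9.196 -0.   ]
  -> [ 0.5092 -0.0476  0.037 ] units [ 0.    -0.     2.433]
```

>>> send_rows(
  increments=[
    {"xyz": [0, 0, 0], "delta_rot": [0, 0, 0.9], "hand": 0.5},
    {"xyz": [0, 0, 0], "delta_rot": [0, 0, 0.9], "hand": 0.5},
    {"xyz": [0, 0, 0], "delta_rot": [0, 0, 0.9], "hand": 0.5},
    {"xyz": [0, 0, 0], "delta_rot": [0, 0, 0.9], "hand": 0.5},
    {"xyz": [0, 0, 0], "delta_rot": [0, 0, 0.9], "hand": 0.5},
  ],
)

```text
t: 0.52
tool_pos: [0.1617, -0.6034, 0.2308]
orientation: [-3.134, 0.212, 0.0]
ft_force: [0.0, -0.4, -0.5]
grip_width: 0.0424
finger_force: 0.0
```

>>> send_rows(
  increments=[
    {"xyz": [0.6, -0.9, 0.3], "delta_rot": [0, 0, 0], "hand": 0.5},
    {"xyz": [0.6, -0.9, 0.3], "delta_rot": [0, 0, 0], "hand": 0.5},
    {"xyz": [0.6, -0.9, 0.3], "delta_rot": [0, 0, 0], "hand": 0.5},
    {"xyz": [0.6, -0.9, 0.3], "delta_rot": [0, 0, 0], "hand": 0.5},
    {"xyz": [0.6, -0.9, 0.3], "delta_rot": [0, 0, 0], "hand": 0.5},
  ],
)

```text
t: 0.93
tool_pos: [0.2692, -0.4801, 0.1856]
orientation: [-3.134, 0.206, 0.0]
ft_force: [-0.1, -0.7, 1.0]
grip_width: 0.0423
finger_force: 0.0
```

>>> send_rows(
  increments=[
    {"xyz": [0.6, -0.9, 0.6], "delta_rot": [0, 0, 0], "hand": 0.5},
    {"xyz": [0.6, -0.9, 0.6], "delta_rot": [0, 0, 0], "hand": 0.5},
    {"xyz": [0.6, -0.9, 0.6], "delta_rot": [0, 0, 0], "hand": 0.5},
    {"xyz": [0.6, -0.9, 0.6], "delta_rot": [0, 0, 0], "hand": 0.5},
    {"xyz": [0.6, -0.9, 0.6], "delta_rot": [0, 0, 0], "hand": 0.5},
  ],
)

```text
t: 1.35
tool_pos: [0.3762, -0.3581, 0.0955]
orientation: [-3.135, 0.206, 0.0]
ft_force: [0.1, -0.2, -0.2]
grip_width: 0.0428
finger_force: 0.0
```

>>> send_rows(
  increments=[
    {"xyz": [0.6, -0.9, 0.2], "delta_rot": [0, 0, 0], "hand": 0.5},
    {"xyz": [0, -0.4, 0], "delta_rot": [0, 0, 0], "hand": 0.5},
    {"xyz": [0, 0, 0], "delta_rot": [0, 0, 0], "hand": 0.5},
    {"xyz": [0, 0, 0], "delta_rot": [0, 0, 0], "hand": 0.5},
    {"xyz": [0, 0, 0], "delta_rot": [0, 0, 0], "hand": 0.5},
  ],
)

```text
t: 1.77
tool_pos: [0.3983, -0.324, 0.0907]
orientation: [3.134, -0.206, 0.001]
ft_force: [-0.0, -0.4, 0.1]
grip_width: 0.0429
finger_force: 0.0
```

```bash
python3 - <<'E'
from h import *
plan(-.131,(.399,-.3224,.013))
p,d=r.capture("side");cv2.imwrite("pics/s1.png",cv2.resize(p[130:260,230:420,::-1],None,fx=4,fy=4,interpolation=2))
E
```

```text
at [ 0.3983 -0.324   0.0907] yaw -0.1312 tilt [0.0007 0.0007] w 0.0429 f 0.0 F [-0.  -0.4  0.1] t 1.7667
 turn z units -0.002
  -> [ 0.399  -0.3224  0.013 ] units [ 0.016 -0.057  2.591]
```

View pics/s1.png

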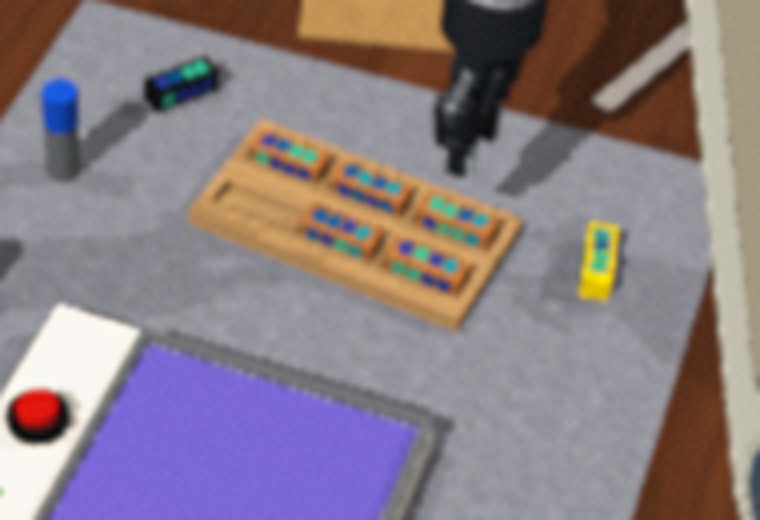

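Gripper hovers over the near-right pull (about (455,225) in the crop) and is aligned. All five pulls are in place, so I'm lowering.

>>> send_rows(
  increments=[
    {"xyz": [0, -0.05, 0.8], "delta_rot": [0, 0, 0], "hand": 0.5},
    {"xyz": [0, 0, 0.8], "delta_rot": [0, 0, 0], "hand": 0.5},
    {"xyz": [0, 0, 0.6], "delta_rot": [0, 0, 0], "hand": 0.5},
    {"xyz": [0, 0, 0.4], "delta_rot": [0, 0, 0], "hand": 0.5},
    {"xyz": [0, 0, 0], "delta_rot": [0, 0, 0], "hand": 0.5},
  ],
)

```text
t: 2.23
tool_pos: [0.398, -0.3228, 0.0132]
orientation: [-3.135, 0.208, 0.001]
ft_force: [-0.5, -0.1, 1.1]
grip_width: 0.0425
finger_force: 0.3
```

>>> send_rows(
  increments=[
    {"xyz": [0, 0, 0], "delta_rot": [0, 0, 0], "hand": 0},
    {"xyz": [0, 0, 0], "delta_rot": [0, 0, 0], "hand": 0},
    {"xyz": [0, 0, 0], "delta_rot": [0, 0, 0], "hand": 0},
    {"xyz": [0, 0, 0], "delta_rot": [0, 0, 0], "hand": 0},
    {"xyz": [0, 0, 0], "delta_rot": [0, 0, 0], "hand": 0},
  ],
)

```text
t: 2.65
tool_pos: [0.4001, -0.3246, 0.0151]
orientation: [3.131, -0.207, 0.007]
ft_force: [-2.9, -0.1, 24.7]
grip_width: 0.0224
finger_force: 70.6
```

>>> send_rows(
  increments=[
    {"xyz": [0, 0, -0.3], "delta_rot": [0, 0, 0], "hand": 0},
    {"xyz": [0, 0, -0.7], "delta_rot": [0, 0, 0], "hand": 0},
    {"xyz": [0, 0, -0.8], "delta_rot": [0, 0, 0], "hand": 0},
    {"xyz": [0, 0, -0.8], "delta_rot": [0, 0, 0], "hand": 0},
    {"xyz": [0, 0, -0.6], "delta_rot": [0, 0, 0], "hand": 0},
  ],
)

```text
t: 3.07
tool_pos: [0.3986, -0.3228, 0.1105]
orientation: [3.134, -0.207, 0.002]
ft_force: [0.4, -0.1, 0.0]
grip_width: 0.0227
finger_force: 59.7
```

>>> send_rows(
  increments=[
    {"xyz": [0, 0, 0], "delta_rot": [0, 0, -0.7], "hand": 0},
    {"xyz": [0, 0, 0], "delta_rot": [0, 0, -0.69], "hand": 0},
    {"xyz": [0.3, -0.8, 0], "delta_rot": [0, 0, 0], "hand": 0},
    {"xyz": [0.4, -1, 0], "delta_rot": [0, 0, 0], "hand": 0},
    {"xyz": [0.4, -1, 0], "delta_rot": [0, 0, 0], "hand": 0},
  ],
)

```text
t: 3.48
tool_pos: [0.4324, -0.2384, 0.1089]
orientation: [3.141, -0.02, 0.001]
ft_force: [0.4, -0.2, -0.9]
grip_width: 0.0224
finger_force: 59.8
```

>>> send_rows(
  increments=[
    {"xyz": [0.4, -1, 0], "delta_rot": [0, 0, 0], "hand": 0},
    {"xyz": [0.4, -1, 0], "delta_rot": [0, 0, 0], "hand": 0},
    {"xyz": [0.4, -1, 0], "delta_rot": [0, 0, 0], "hand": 0},
    {"xyz": [0.4, -1, 0], "delta_rot": [0, 0, 0], "hand": 0},
    {"xyz": [0.4, -1, 0], "delta_rot": [0, 0, 0], "hand": 0},
  ],
)

```text
t: 3.9
tool_pos: [0.4944, -0.0879, 0.1089]
orientation: [3.141, -0.017, 0.001]
ft_force: [1.0, -0.4, -1.1]
grip_width: 0.0225
finger_force: 59.8
```

>>> send_rows(
  increments=[
    {"xyz": [0.4, -1, 0], "delta_rot": [0, 0, 0], "hand": 0},
    {"xyz": [0.1, -0.4, 0], "delta_rot": [0, 0, 0], "hand": 0},
    {"xyz": [0, 0, 0.5], "delta_rot": [0, 0, 0], "hand": 0},
    {"xyz": [0, 0, 0.6], "delta_rot": [0, 0, 0], "hand": 0},
    {"xyz": [0, 0, 0], "delta_rot": [0, 0, 0], "hand": 0},
  ],
)

```text
t: 4.32
tool_pos: [0.5075, -0.047, 0.0734]
orientation: [-3.141, 0.015, 0.006]
ft_force: [-0.6, -1.4, -0.5]
grip_width: 0.0227
finger_force: 59.8
```

```bash
python3 - <<'E'
from h import *
b=bedw(.04,-.05);plan(-.010,(*b,.0395))
b2=bedw(.04,.0);plan(-.131,(.4066,-.2656,.11),start=(*b,.11));plan(-.01,(*b2,.11),start=(.4066,-.2656,.11))
E
```

```text
at [ 0.5075 -0.047   0.0734] yaw -0.0097 tilt [-0.0038 -0.0003] w 0.0227 f 59.8 F [-0.6 -1.4 -0.5] t 4.3167
 turn z units 0.004
  -> [ 0.5092 -0.0476  0.0395] units [0.057 0.02  1.131]
at [ 0.5075 -0.047   0.0734] yaw -0.0097 tilt [-0.0038 -0.0003] w 0.0227 f 59.8 F [-0.6 -1.4 -0.5] t 4.3167
 turn z units 1.39
  -> [ 0.4066 -0.2656  0.11  ] units [-2.441  7.651 -0.   ]
at [ 0.5075 -0.047   0.0734] yaw -0.0097 tilt [-0.0038 -0.0003] w 0.0227 f 59.8 F [-0.6 -1.4 -0.5] t 4.3167
 turn z units 0.004
  -> [0.5097 0.0024 0.11  ] units [ 3.347 -8.967 -0.   ]
```

>>> send_rows(
  increments=[
    {"xyz": [0, 0, 0.5], "delta_rot": [0, 0, 0], "hand": 0},
    {"xyz": [0, 0, 0.4], "delta_rot": [0, 0, 0], "hand": 0},
    {"xyz": [0, 0, 0.2], "delta_rot": [0, 0, 0], "hand": 0},
    {"xyz": [0, 0, 0], "delta_rot": [0, 0, 0], "hand": 0},
    {"xyz": [0, 0, 0], "delta_rot": [0, 0, 0], "hand": 0.2},
  ],
)

```text
t: 4.73
tool_pos: [0.5091, -0.0471, 0.0424]
orientation: [-3.141, 0.016, 0.001]
ft_force: [0.5, -0.1, -0.6]
grip_width: 0.0227
finger_force: 59.8
```

>>> send_rows(
  increments=[
    {"xyz": [0, 0, 0], "delta_rot": [0, 0, 0], "hand": 0.45},
    {"xyz": [0, 0, 0], "delta_rot": [0, 0, 0], "hand": 0.45},
    {"xyz": [0, 0, -0.5], "delta_rot": [0, 0, 0], "hand": 0.45},
    {"xyz": [0, 0, -1], "delta_rot": [0, 0, 0], "hand": 0.45},
    {"xyz": [0, 0, -0.9], "delta_rot": [0, 0, 0.69], "hand": 0.45},
  ],
)

```text
t: 5.15
tool_pos: [0.5088, -0.0466, 0.1152]
orientation: [-3.14, 0.109, 0.002]
ft_force: [1.2, 0.3, -0.1]
grip_width: 0.0386
finger_force: 0.0
```

>>> send_rows(
  increments=[
    {"xyz": [0, 0, 0], "delta_rot": [0, 0, 0.7], "hand": 0.45},
    {"xyz": [-0.3, 0.9, 0], "delta_rot": [0, 0, 0], "hand": 0.45},
    {"xyz": [-0.3, 0.9, 0], "delta_rot": [0, 0, 0], "hand": 0.45},
    {"xyz": [-0.3, 0.9, 0], "delta_rot": [0, 0, 0], "hand": 0.45},
    {"xyz": [-0.3, 0.9, 0], "delta_rot": [0, 0, 0], "hand": 0.45},
  ],
)

```text
t: 5.57
tool_pos: [0.4592, -0.15, 0.1151]
orientation: [3.135, -0.204, 0.002]
ft_force: [0.3, 0.2, 0.5]
grip_width: 0.0383
finger_force: 0.0
```

>>> send_rows(
  increments=[
    {"xyz": [-0.3, 1, 0], "delta_rot": [0, 0, 0], "hand": 0.45},
    {"xyz": [-0.3, 1, 0], "delta_rot": [0, 0, 0], "hand": 0.45},
    {"xyz": [-0.3, 1, 0], "delta_rot": [0, 0, 0], "hand": 0.45},
    {"xyz": [-0.3, 1, 0], "delta_rot": [0, 0, 0], "hand": 0.45},
    {"xyz": [0, 0, 0], "delta_rot": [0, 0, 0], "hand": 0.45},
  ],
)

```text
t: 5.98
tool_pos: [0.407, -0.2674, 0.1152]
orientation: [3.133, -0.211, 0.003]
ft_force: [-0.6, -0.3, 0.4]
grip_width: 0.0385
finger_force: 0.0
```

```bash
cat >> h.py <<'E'
def pulls(tag):
    p,d=r.capture("top");P=cloud("top",d);z=P[...,2];H,S,V=cv2.split(cv2.cvtColor(p,cv2.COLOR_RGB2HSV))
    v,u=np.mgrid[:420,:560];cv2.imwrite(f"pics/{tag}.png",p[:,:,::-1])
    for name,roi,lo,hi,zp in(("tray",(u>365)&(u<445)&(v>185)&(v<300),.0225,.034,.030),("bed",(u>236)&(u<325)&(v>200)&(v<292),.0455,.06,.054)):
        n,l,s,_=cv2.connectedComponentsWithStats((roi&(z>lo)&(z<hi)).astype(np.uint8))
        for i in range(1,n):
            if s[i,4]<60: continue
            q=deproj("top",np.c_[u[l==i],v[l==i]],zp)[:,:2].astype(np.float32);b=cv2.minAreaRect(q)
            e=np.diff(cv2.boxPoints(b)[:3],axis=0);e=e[np.argmax(np.hypot(*e.T))];o=""
            if name=="bed":
                w=np.array(b[0])-BED[0];c,k=np.cos(BED[1]),np.sin(BED[1]);o=("bedxy",np.round([c*w[0]+k*w[1],-k*w[0]+c*w[1]],4))
            print(name,np.round(b[0],4),np.round(b[1],3),round(float(np.arctan(e[1]/e[0])),3),o,"z",round(float(np.median(z[l==i])),4))
E
python3 - <<'E'
from h import *
plan(-.131,(.4066,-.2656,.0155));pulls("t2")
E
```

```text
at [ 0.407  -0.2674  0.1152] yaw -0.1343 tilt [0.0017 0.0018] w 0.0385 f 0.0 F [-0.6 -0.3  0.4] t 5.9833
 turn z units -0.038
  -> [ 0.4066 -0.2656  0.0155] units [-0.022 -0.058  3.322]
tray [ 0.5487 -0.3417] [0.026 0.064] -0.135  z 0.0283
tray [ 0.4813 -0.2749] [0.025 0.064] -0.135  z 0.0293
tray [ 0.4276 -0.2682] [0.024 0.019] 1.549  z 0.029
bed [ 0.5083 -0.047 ] [0.022 0.062] -0.024 ('bedxy', array([ 0.0391, -0.0495])) z 0.0532
```

>>> send_rows(
  increments=[
    {"xyz": [0, -0.06, 0.9], "delta_rot": [0, 0, 0], "hand": 0.45},
    {"xyz": [0, 0, 0.9], "delta_rot": [0, 0, 0], "hand": 0.45},
    {"xyz": [0, 0, 0.9], "delta_rot": [0, 0, 0], "hand": 0.45},
    {"xyz": [0, 0, 0.6], "delta_rot": [0, 0, 0], "hand": 0.45},
    {"xyz": [0, 0, 0], "delta_rot": [0, 0, 0], "hand": 0.45},
  ],
)

```text
t: 6.45
tool_pos: [0.4092, -0.2611, 0.0146]
orientation: [-3.135, 0.204, -0.0]
ft_force: [-0.4, 0.3, 0.2]
grip_width: 0.0386
finger_force: 0.0
```

>>> send_rows(
  increments=[
    {"xyz": [0, 0, 0], "delta_rot": [0, 0, 0], "hand": 0},
    {"xyz": [0, 0, 0], "delta_rot": [0, 0, 0], "hand": 0},
    {"xyz": [0, 0, 0], "delta_rot": [0, 0, 0], "hand": 0},
    {"xyz": [0, 0, 0], "delta_rot": [0, 0, 0], "hand": 0},
    {"xyz": [0, 0, -0.3], "delta_rot": [0, 0, 0], "hand": 0},
  ],
)

```text
t: 6.87
tool_pos: [0.4093, -0.2636, 0.0242]
orientation: [3.132, -0.204, 0.004]
ft_force: [-1.7, -13.2, -7.2]
grip_width: 0.0224
finger_force: 60.5
```

>>> send_rows(
  increments=[
    {"xyz": [0, 0, -0.8], "delta_rot": [0, 0, 0], "hand": 0},
    {"xyz": [0, 0, -0.8], "delta_rot": [0, 0, 0], "hand": 0},
    {"xyz": [0, 0, -0.8], "delta_rot": [0, 0, 0], "hand": 0},
    {"xyz": [0, 0, -0.5], "delta_rot": [0, 0, -0.6], "hand": 0},
    {"xyz": [0, 0, 0], "delta_rot": [0, 0, -0.79], "hand": 0},
  ],
)

```text
t: 7.28
tool_pos: [0.4105, -0.262, 0.1148]
orientation: [3.138, -0.01, 0.008]
ft_force: [-0.7, -1.4, 0.2]
grip_width: 0.0225
finger_force: 61.5
```

>>> send_rows(
  increments=[
    {"xyz": [0.3, -0.9, 0], "delta_rot": [0, 0, 0], "hand": 0},
    {"xyz": [0.4, -0.9, 0], "delta_rot": [0, 0, 0], "hand": 0},
    {"xyz": [0.3, -0.9, 0], "delta_rot": [0, 0, 0], "hand": 0},
    {"xyz": [0.4, -0.9, 0], "delta_rot": [0, 0, 0], "hand": 0},
    {"xyz": [0.3, -0.9, 0], "delta_rot": [0, 0, 0], "hand": 0},
  ],
)

```text
t: 7.7
tool_pos: [0.4615, -0.1251, 0.1119]
orientation: [3.141, -0.014, 0.002]
ft_force: [0.4, 0.0, 0.1]
grip_width: 0.0225
finger_force: 61.5
```

>>> send_rows(
  increments=[
    {"xyz": [0.4, -0.9, 0], "delta_rot": [0, 0, 0], "hand": 0},
    {"xyz": [0.4, -0.9, 0], "delta_rot": [0, 0, 0], "hand": 0},
    {"xyz": [0.4, -0.9, 0], "delta_rot": [0, 0, 0], "hand": 0},
    {"xyz": [0.4, -0.9, 0], "delta_rot": [0, 0, 0], "hand": 0},
    {"xyz": [0, -0.9, 0], "delta_rot": [0, 0, 0], "hand": 0},
  ],
)

```text
t: 8.12
tool_pos: [0.5124, 0.0099, 0.1122]
orientation: [-3.141, 0.013, -0.005]
ft_force: [0.3, -0.3, -0.5]
grip_width: 0.0222
finger_force: 61.5
```

>>> send_rows(
  increments=[
    {"xyz": [0, 0, 0.5], "delta_rot": [0, 0, 0], "hand": 0},
    {"xyz": [0, 0, 0.5], "delta_rot": [0, 0, 0], "hand": 0},
    {"xyz": [0, 0, 0], "delta_rot": [0, 0, 0], "hand": 0},
    {"xyz": [0, 0, 0], "delta_rot": [0, 0, 0], "hand": 0},
    {"xyz": [0, 0, 0], "delta_rot": [0, 0, 0], "hand": 0},
  ],
)

```text
t: 8.53
tool_pos: [0.5101, 0.0077, 0.0819]
orientation: [-3.141, 0.015, -0.001]
ft_force: [-0.6, 0.2, -0.7]
grip_width: 0.0221
finger_force: 61.5
```

```bash
python3 - <<'E'
from h import *
b=bedw(.04,.0);plan(-.010,(*b,.0395))
pulls("t3")
E
```

```text
at [0.5101 0.0077 0.0819] yaw -0.0094 tilt [ 0.0004 -0.0001] w 0.0221 f 61.5 F [-0.6  0.2 -0.7] t 8.5333
 turn z units 0.006
  -> [0.5097 0.0024 0.0395] units [-0.012  0.176  1.415]
tray [ 0.5488 -0.3421] [0.026 0.064] -0.144  z 0.029
tray [ 0.4813 -0.2748] [0.025 0.064] -0.135  z 0.0291
tray [ 0.4744 -0.3316] [0.026 0.064] -0.135  z 0.0286
```

>>> send_rows(
  increments=[
    {"xyz": [0, 0.18, 0.5], "delta_rot": [0, 0, 0], "hand": 0},
    {"xyz": [0, 0, 0.5], "delta_rot": [0, 0, 0], "hand": 0},
    {"xyz": [0, 0, 0.37], "delta_rot": [0, 0, 0], "hand": 0},
    {"xyz": [0, 0, 0], "delta_rot": [0, 0, 0], "hand": 0},
    {"xyz": [0, 0, 0], "delta_rot": [0, 0, 0], "hand": 0.2},
  ],
)

```text
t: 9.0
tool_pos: [0.51, 0.0018, 0.0403]
orientation: [-3.142, 0.016, 0.0]
ft_force: [0.2, -0.1, -0.8]
grip_width: 0.0224
finger_force: 63.4
```

>>> send_rows(
  increments=[
    {"xyz": [0, 0, 0], "delta_rot": [0, 0, 0], "hand": 0.45},
    {"xyz": [0, 0, 0], "delta_rot": [0, 0, 0], "hand": 0.45},
    {"xyz": [0, 0, -0.5], "delta_rot": [0, 0, 0], "hand": 0.45},
    {"xyz": [0, 0, -1], "delta_rot": [0, 0, 0], "hand": 0.45},
    {"xyz": [0, 0, -0.9], "delta_rot": [0, 0, 0.69], "hand": 0.45},
  ],
)

```text
t: 9.42
tool_pos: [0.5092, 0.002, 0.1129]
orientation: [3.14, -0.109, -0.003]
ft_force: [1.8, 0.5, 0.7]
grip_width: 0.0385
finger_force: 0.0
```

```bash
python3 - <<'E'
from h import *
plan(-.131,(.4744,-.3316,.09))
b=bedw(.04,.052);plan(-.010,(*b,.11),start=(.4744,-.3316,.11))
E
```

```text
at [0.5092 0.002  0.1129] yaw -0.0696 tilt [-0.0017  0.0001] w 0.0385 f 0.0 F [1.8 0.5 0.7] t 9.4167
 turn z units 0.703
  -> [ 0.4744 -0.3316  0.09  ] units [ 0.301 11.178  0.762]
at [0.5092 0.002  0.1129] yaw -0.0696 tilt [-0.0017  0.0001] w 0.0385 f 0.0 F [1.8 0.5 0.7] t 9.4167
 turn z units -0.683
  -> [0.5102 0.0544 0.11  ] units [  1.065 -12.878  -0.   ]
```

>>> send_rows(
  increments=[
    {"xyz": [0, 0, 0], "delta_rot": [0, 0, 0.7], "hand": 0.45},
    {"xyz": [0.1, 0.8, 0], "delta_rot": [0, 0, 0], "hand": 0.45},
    {"xyz": [0.1, 0.9, 0], "delta_rot": [0, 0, 0], "hand": 0.45},
    {"xyz": [0.1, 0.9, 0], "delta_rot": [0, 0, 0], "hand": 0.45},
    {"xyz": [0, 0.9, 0], "delta_rot": [0, 0, 0], "hand": 0.45},
  ],
)

```text
t: 9.83
tool_pos: [0.5057, -0.1043, 0.1129]
orientation: [3.135, -0.204, 0.003]
ft_force: [-0.0, 0.4, 0.1]
grip_width: 0.0386
finger_force: 0.0
```

>>> send_rows(
  increments=[
    {"xyz": [0, 0.9, 0], "delta_rot": [0, 0, 0], "hand": 0.45},
    {"xyz": [0, 0.9, 0], "delta_rot": [0, 0, 0], "hand": 0.45},
    {"xyz": [0, 0.9, 0], "delta_rot": [0, 0, 0], "hand": 0.45},
    {"xyz": [0, 0.9, 0], "delta_rot": [0, 0, 0], "hand": 0.45},
    {"xyz": [0, 0.9, 0], "delta_rot": [0, 0, 0], "hand": 0.45},
  ],
)

```text
t: 10.25
tool_pos: [0.4872, -0.2384, 0.1126]
orientation: [3.135, -0.206, 0.001]
ft_force: [0.9, 0.1, 0.4]
grip_width: 0.0384
finger_force: 0.0
```

>>> send_rows(
  increments=[
    {"xyz": [0, 0.9, 0.3], "delta_rot": [0, 0, 0], "hand": 0.45},
    {"xyz": [0, 0.9, 0.2], "delta_rot": [0, 0, 0], "hand": 0.45},
    {"xyz": [0, 0.9, 0.2], "delta_rot": [0, 0, 0], "hand": 0.45},
    {"xyz": [0, 0.4, 0], "delta_rot": [0, 0, 0], "hand": 0.45},
    {"xyz": [0, 0, 0], "delta_rot": [0, 0, 0], "hand": 0.45},
  ],
)

```text
t: 10.67
tool_pos: [0.4751, -0.3316, 0.0913]
orientation: [3.134, -0.21, 0.001]
ft_force: [0.1, -0.2, 0.3]
grip_width: 0.0383
finger_force: 0.0
```

>>> send_rows(
  increments=[
    {"xyz": [0, 0, 0], "delta_rot": [0, 0, 0], "hand": 0.45},
    {"xyz": [0, 0, 0], "delta_rot": [0, 0, 0], "hand": 0.45},
    {"xyz": [0, 0, 0], "delta_rot": [0, 0, 0], "hand": 0.45},
    {"xyz": [0, 0, 0], "delta_rot": [0, 0, 0], "hand": 0.45},
    {"xyz": [0, 0, 0], "delta_rot": [0, 0, 0], "hand": 0.45},
  ],
)

```text
t: 11.08
tool_pos: [0.4756, -0.3284, 0.0915]
orientation: [3.135, -0.204, 0.0]
ft_force: [-0.7, -0.2, 0.2]
grip_width: 0.0382
finger_force: 0.0
```

```bash
python3 - <<'E'
from h import *
plan(-.131,(.4744,-.3316,.016))
pulls("t4")
E
```

```text
at [ 0.4756 -0.3284  0.0915] yaw -0.1297 tilt [0.0001 0.    ] w 0.0382 f 0.0 F [-0.7 -0.2  0.2] t 11.0833
 turn z units 0.015
  -> [ 0.4744 -0.3316  0.016 ] units [-0.027  0.11   2.516]
tray [ 0.5488 -0.3419] [0.026 0.064] -0.135  z 0.0287
tray [ 0.4813 -0.2745] [0.026 0.064] -0.137  z 0.029
bed [ 0.5083 -0.047 ] [0.022 0.062] -0.024 ('bedxy', array([ 0.0391, -0.0495])) z 0.0533
bed [0.5082 0.0009] [0.022 0.06 ] -0.021 ('bedxy', array([ 0.0385, -0.0015])) z 0.053
```

>>> send_rows(
  increments=[
    {"xyz": [0, 0.05, 0.9], "delta_rot": [0, 0, 0], "hand": 0.45},
    {"xyz": [0, 0, 0.9], "delta_rot": [0, 0, 0], "hand": 0.45},
    {"xyz": [0, 0, 0.5], "delta_rot": [0, 0, 0], "hand": 0.45},
    {"xyz": [0, 0, 0.2], "delta_rot": [0, 0, 0], "hand": 0.45},
    {"xyz": [0, 0, 0], "delta_rot": [0, 0, 0], "hand": 0.45},
  ],
)

```text
t: 11.55
tool_pos: [0.4746, -0.3301, 0.0151]
orientation: [-3.134, 0.205, 0.003]
ft_force: [-0.7, -0.3, -0.1]
grip_width: 0.0385
finger_force: 0.0
```

>>> send_rows(
  increments=[
    {"xyz": [0, 0, 0], "delta_rot": [0, 0, 0], "hand": 0},
    {"xyz": [0, 0, 0], "delta_rot": [0, 0, 0], "hand": 0},
    {"xyz": [0, 0, 0], "delta_rot": [0, 0, 0], "hand": 0},
    {"xyz": [0, 0, 0], "delta_rot": [0, 0, 0], "hand": 0},
    {"xyz": [0, 0, -0.3], "delta_rot": [0, 0, 0], "hand": 0},
  ],
)

```text
t: 11.97
tool_pos: [0.475, -0.3311, 0.0248]
orientation: [3.134, -0.205, -0.0]
ft_force: [-0.2, -3.0, -3.5]
grip_width: 0.0223
finger_force: 60.2
```

>>> send_rows(
  increments=[
    {"xyz": [0, 0, -0.8], "delta_rot": [0, 0, 0], "hand": 0},
    {"xyz": [0, 0, -0.8], "delta_rot": [0, 0, 0], "hand": 0},
    {"xyz": [0, 0, -0.8], "delta_rot": [0, 0, 0], "hand": 0},
    {"xyz": [0, 0, -0.4], "delta_rot": [0, 0, -0.6], "hand": 0},
    {"xyz": [0, 0, 0], "delta_rot": [0, 0, -0.79], "hand": 0},
  ],
)

```text
t: 12.38
tool_pos: [0.4768, -0.3318, 0.1131]
orientation: [3.139, -0.012, 0.007]
ft_force: [-0.3, 0.1, -0.9]
grip_width: 0.0224
finger_force: 60.6
```

>>> send_rows(
  increments=[
    {"xyz": [0.1, -0.9, 0], "delta_rot": [0, 0, 0], "hand": 0},
    {"xyz": [0.1, -0.9, 0], "delta_rot": [0, 0, 0], "hand": 0},
    {"xyz": [0.1, -0.9, 0], "delta_rot": [0, 0, 0], "hand": 0},
    {"xyz": [0.1, -0.9, 0], "delta_rot": [0, 0, 0], "hand": 0},
    {"xyz": [0.1, -0.9, 0], "delta_rot": [0, 0, 0], "hand": 0},
  ],
)

```text
t: 12.8
tool_pos: [0.4913, -0.1946, 0.1099]
orientation: [-3.141, 0.016, -0.001]
ft_force: [0.5, 1.1, -0.9]
grip_width: 0.0226
finger_force: 60.5
```

>>> send_rows(
  increments=[
    {"xyz": [0.1, -0.9, 0], "delta_rot": [0, 0, 0], "hand": 0},
    {"xyz": [0.1, -0.9, 0], "delta_rot": [0, 0, 0], "hand": 0},
    {"xyz": [0.1, -0.9, 0], "delta_rot": [0, 0, 0], "hand": 0},
    {"xyz": [0.1, -0.9, 0], "delta_rot": [0, 0, 0], "hand": 0},
    {"xyz": [0.1, -0.9, 0], "delta_rot": [0, 0, 0], "hand": 0},
  ],
)

```text
t: 13.22
tool_pos: [0.5076, -0.0596, 0.1099]
orientation: [-3.141, 0.015, -0.001]
ft_force: [0.4, -0.0, -0.8]
grip_width: 0.0223
finger_force: 60.5
```

>>> send_rows(
  increments=[
    {"xyz": [0, -0.9, 0], "delta_rot": [0, 0, 0], "hand": 0},
    {"xyz": [0, -0.9, 0], "delta_rot": [0, 0, 0], "hand": 0},
    {"xyz": [0, -0.9, 0], "delta_rot": [0, 0, 0], "hand": 0},
    {"xyz": [0, -0.9, 0], "delta_rot": [0, 0, 0], "hand": 0},
    {"xyz": [0, -0.3, 0], "delta_rot": [0, 0, 0], "hand": 0},
  ],
)

```text
t: 13.63
tool_pos: [0.5087, 0.0588, 0.1099]
orientation: [-3.141, 0.012, -0.001]
ft_force: [-0.1, -0.3, -1.3]
grip_width: 0.0225
finger_force: 60.5
```

>>> send_rows(
  increments=[
    {"xyz": [0, 0, 0.5], "delta_rot": [0, 0, 0], "hand": 0},
    {"xyz": [0, 0, 0.5], "delta_rot": [0, 0, 0], "hand": 0},
    {"xyz": [0, 0, 0], "delta_rot": [0, 0, 0], "hand": 0},
    {"xyz": [0, 0, 0], "delta_rot": [0, 0, 0], "hand": 0},
    {"xyz": [0, 0, 0], "delta_rot": [0, 0, 0], "hand": 0},
  ],
)

```text
t: 14.05
tool_pos: [0.5091, 0.0556, 0.0799]
orientation: [-3.141, 0.016, -0.0]
ft_force: [1.1, -0.3, -0.2]
grip_width: 0.0222
finger_force: 60.5
```

```bash
python3 - <<'E'
from h import *
b=bedw(.04,.052);plan(-.010,(*b,.0405))
E
```

```text
at [0.5091 0.0556 0.0799] yaw -0.01 tilt [ 0.0003 -0.0001] w 0.0222 f 60.5 F [ 1.1 -0.3 -0.2] t 14.05
 turn z units -0.0
  -> [0.5102 0.0544 0.0405] units [0.037 0.04  1.312]
```

>>> send_rows(
  increments=[
    {"xyz": [0, 0.04, 0.5], "delta_rot": [0, 0, 0], "hand": 0},
    {"xyz": [0, 0, 0.5], "delta_rot": [0, 0, 0], "hand": 0},
    {"xyz": [0, 0, 0.3], "delta_rot": [0, 0, 0], "hand": 0},
    {"xyz": [0, 0, 0], "delta_rot": [0, 0, 0], "hand": 0},
    {"xyz": [0, 0, 0], "delta_rot": [0, 0, 0], "hand": 0.2},
  ],
)

```text
t: 14.47
tool_pos: [0.509, 0.0545, 0.0405]
orientation: [-3.142, 0.016, 0.0]
ft_force: [0.5, -0.0, -0.5]
grip_width: 0.0224
finger_force: 64.1
```

>>> send_rows(
  increments=[
    {"xyz": [0, 0, 0], "delta_rot": [0, 0, 0], "hand": 0.45},
    {"xyz": [0, 0, 0], "delta_rot": [0, 0, 0], "hand": 0.45},
    {"xyz": [0, 0, -0.5], "delta_rot": [0, 0, 0], "hand": 0.45},
    {"xyz": [0, 0, -1], "delta_rot": [0, 0, 0], "hand": 0.45},
    {"xyz": [0, 0, -0.9], "delta_rot": [0, 0, 0.69], "hand": 0.45},
  ],
)

```text
t: 14.88
tool_pos: [0.5083, 0.0547, 0.113]
orientation: [3.14, -0.109, -0.003]
ft_force: [0.6, 0.5, 0.0]
grip_width: 0.0384
finger_force: 0.0
```

```bash
python3 - <<'E'
from h import *
plan(-.131,(.4813,-.2747,.09))
b=bedw(-.04,.03);plan(-.010,(*b,.11),start=(.4813,-.2747,.11))
E
```

```text
at [0.5083 0.0547 0.113 ] yaw -0.0696 tilt [-0.0016  0.0002] w 0.0384 f 0.0 F [0.6 0.5 0. ] t 14.8833
 turn z units 0.704
  -> [ 0.4813 -0.2747  0.09  ] units [ 0.544 11.003  0.766]
at [0.5083 0.0547 0.113 ] yaw -0.0696 tilt [-0.0016  0.0002] w 0.0384 f 0.0 F [0.6 0.5 0. ] t 14.8833
 turn z units -0.683
  -> [0.43   0.0332 0.11  ] units [ -1.812 -10.246  -0.   ]
```

>>> send_rows(
  increments=[
    {"xyz": [0, 0, 0], "delta_rot": [0, 0, 0.7], "hand": 0.45},
    {"xyz": [0.1, 0.8, 0], "delta_rot": [0, 0, 0], "hand": 0.45},
    {"xyz": [0.1, 0.9, 0], "delta_rot": [0, 0, 0], "hand": 0.45},
    {"xyz": [0.1, 0.9, 0], "delta_rot": [0, 0, 0], "hand": 0.45},
    {"xyz": [0.1, 0.9, 0], "delta_rot": [0, 0, 0], "hand": 0.45},
  ],
)

```text
t: 15.3
tool_pos: [0.5072, -0.0519, 0.1129]
orientation: [3.135, -0.204, 0.002]
ft_force: [0.6, 0.8, -0.2]
grip_width: 0.0383
finger_force: 0.0
```

>>> send_rows(
  increments=[
    {"xyz": [0.1, 0.9, 0], "delta_rot": [0, 0, 0], "hand": 0.45},
    {"xyz": [0, 0.9, 0], "delta_rot": [0, 0, 0], "hand": 0.45},
    {"xyz": [0, 0.9, 0], "delta_rot": [0, 0, 0], "hand": 0.45},
    {"xyz": [0, 0.9, 0], "delta_rot": [0, 0, 0], "hand": 0.45},
    {"xyz": [0, 0.9, 0], "delta_rot": [0, 0, 0], "hand": 0.45},
  ],
)

```text
t: 15.72
tool_pos: [0.4922, -0.1865, 0.1128]
orientation: [3.135, -0.205, 0.001]
ft_force: [0.2, 0.5, -0.2]
grip_width: 0.0387
finger_force: 0.0
```

>>> send_rows(
  increments=[
    {"xyz": [0, 0.9, 0.3], "delta_rot": [0, 0, 0], "hand": 0.45},
    {"xyz": [0, 0.9, 0.2], "delta_rot": [0, 0, 0], "hand": 0.45},
    {"xyz": [0, 0.9, 0.2], "delta_rot": [0, 0, 0], "hand": 0.45},
    {"xyz": [0, 0.2, 0], "delta_rot": [0, 0, 0], "hand": 0.45},
    {"xyz": [0, 0, 0], "delta_rot": [0, 0, 0], "hand": 0.45},
  ],
)

```text
t: 16.13
tool_pos: [0.4808, -0.273, 0.0913]
orientation: [3.134, -0.21, 0.0]
ft_force: [-0.0, 0.3, 0.3]
grip_width: 0.0385
finger_force: 0.0
```

>>> send_rows(
  increments=[
    {"xyz": [0, 0, 0], "delta_rot": [0, 0, 0], "hand": 0.45},
    {"xyz": [0, 0, 0], "delta_rot": [0, 0, 0], "hand": 0.45},
    {"xyz": [0, 0, 0], "delta_rot": [0, 0, 0], "hand": 0.45},
    {"xyz": [0, 0, 0], "delta_rot": [0, 0, 0], "hand": 0.45},
    {"xyz": [0, 0, 0], "delta_rot": [0, 0, 0], "hand": 0.45},
  ],
)

```text
t: 16.55
tool_pos: [0.4813, -0.2707, 0.0914]
orientation: [3.135, -0.204, 0.0]
ft_force: [0.2, 0.3, 0.2]
grip_width: 0.0383
finger_force: 0.0
```

```bash
python3 - <<'E'
from h import *
plan(-.131,(.4813,-.2747,.016))
pulls("t5")
E
```

```text
at [ 0.4813 -0.2707  0.0914] yaw -0.1297 tilt [0.0002 0.    ] w 0.0383 f 0.0 F [0.2 0.3 0.2] t 16.55
 turn z units 0.015
  -> [ 0.4813 -0.2747  0.016 ] units [0.017 0.134 2.515]
bed [ 0.5083 -0.047 ] [0.022 0.062] -0.024 ('bedxy', array([ 0.0391, -0.0495])) z 0.053
bed [0.5083 0.0538] [0.022 0.063] -0.016 ('bedxy', array([0.038 , 0.0513])) z 0.0531
bed [0.5082 0.0009] [0.022 0.06 ] -0.021 ('bedxy', array([ 0.0385, -0.0015])) z 0.0533
```

>>> send_rows(
  increments=[
    {"xyz": [0, 0.12, 0.9], "delta_rot": [0, 0, 0], "hand": 0.45},
    {"xyz": [0, 0, 0.9], "delta_rot": [0, 0, 0], "hand": 0.45},
    {"xyz": [0, 0, 0.5], "delta_rot": [0, 0, 0], "hand": 0.45},
    {"xyz": [0, 0, 0.2], "delta_rot": [0, 0, 0], "hand": 0.45},
    {"xyz": [0, 0, 0], "delta_rot": [0, 0, 0], "hand": 0.45},
  ],
)

```text
t: 17.02
tool_pos: [0.48, -0.2744, 0.0152]
orientation: [-3.134, 0.205, 0.003]
ft_force: [-0.3, -0.1, -0.1]
grip_width: 0.0384
finger_force: 0.0
```

>>> send_rows(
  increments=[
    {"xyz": [0, 0, 0], "delta_rot": [0, 0, 0], "hand": 0},
    {"xyz": [0, 0, 0], "delta_rot": [0, 0, 0], "hand": 0},
    {"xyz": [0, 0, 0], "delta_rot": [0, 0, 0], "hand": 0},
    {"xyz": [0, 0, 0], "delta_rot": [0, 0, 0], "hand": 0},
    {"xyz": [0, 0, -0.3], "delta_rot": [0, 0, 0], "hand": 0},
  ],
)

```text
t: 17.43
tool_pos: [0.48, -0.2746, 0.0249]
orientation: [-3.134, 0.205, 0.002]
ft_force: [-0.1, 0.3, -0.1]
grip_width: 0.0225
finger_force: 59.2
```

>>> send_rows(
  increments=[
    {"xyz": [0, 0, -0.8], "delta_rot": [0, 0, 0], "hand": 0},
    {"xyz": [0, 0, -0.8], "delta_rot": [0, 0, 0], "hand": 0},
    {"xyz": [0, 0, -0.8], "delta_rot": [0, 0, 0], "hand": 0},
    {"xyz": [0, 0, -0.4], "delta_rot": [0, 0, -0.6], "hand": 0},
    {"xyz": [0, 0, 0], "delta_rot": [0, 0, -0.79], "hand": 0},
  ],
)

```text
t: 17.85
tool_pos: [0.4825, -0.2762, 0.1133]
orientation: [3.138, -0.012, 0.008]
ft_force: [0.8, -0.7, -0.2]
grip_width: 0.0227
finger_force: 59.2
```

>>> send_rows(
  increments=[
    {"xyz": [-0.2, -0.9, 0], "delta_rot": [0, 0, 0], "hand": 0},
    {"xyz": [-0.2, -0.9, 0], "delta_rot": [0, 0, 0], "hand": 0},
    {"xyz": [-0.2, -0.9, 0], "delta_rot": [0, 0, 0], "hand": 0},
    {"xyz": [-0.2, -0.9, 0], "delta_rot": [0, 0, 0], "hand": 0},
    {"xyz": [-0.2, -0.9, 0], "delta_rot": [0, 0, 0], "hand": 0},
  ],
)

```text
t: 18.27
tool_pos: [0.4516, -0.1387, 0.1101]
orientation: [3.141, -0.016, 0.002]
ft_force: [0.2, 0.9, -0.4]
grip_width: 0.0223
finger_force: 59.3
```

>>> send_rows(
  increments=[
    {"xyz": [-0.2, -0.9, 0], "delta_rot": [0, 0, 0], "hand": 0},
    {"xyz": [-0.2, -0.9, 0], "delta_rot": [0, 0, 0], "hand": 0},
    {"xyz": [-0.2, -0.9, 0], "delta_rot": [0, 0, 0], "hand": 0},
    {"xyz": [-0.2, -0.9, 0], "delta_rot": [0, 0, 0], "hand": 0},
    {"xyz": [0, -0.9, 0], "delta_rot": [0, 0, 0], "hand": 0},
  ],
)

```text
t: 18.68
tool_pos: [0.4278, -0.0033, 0.1099]
orientation: [-3.142, 0.016, 0.0]
ft_force: [0.2, -0.4, -0.5]
grip_width: 0.0227
finger_force: 59.3
```

>>> send_rows(
  increments=[
    {"xyz": [0, -0.9, 0], "delta_rot": [0, 0, 0], "hand": 0},
    {"xyz": [0, -0.4, 0.5], "delta_rot": [0, 0, 0], "hand": 0},
    {"xyz": [0, 0, 0.5], "delta_rot": [0, 0, 0], "hand": 0},
    {"xyz": [0, 0, 0], "delta_rot": [0, 0, 0], "hand": 0},
    {"xyz": [0, 0, 0], "delta_rot": [0, 0, 0], "hand": 0},
  ],
)

```text
t: 19.1
tool_pos: [0.4292, 0.0346, 0.0795]
orientation: [3.141, -0.014, -0.002]
ft_force: [-0.5, 0.6, -0.3]
grip_width: 0.0225
finger_force: 59.3
```

>>> send_rows(
  increments=[
    {"xyz": [0, 0, 0], "delta_rot": [0, 0, 0], "hand": 0},
    {"xyz": [0, 0, 0], "delta_rot": [0, 0, 0], "hand": 0},
    {"xyz": [0, 0, 0], "delta_rot": [0, 0, 0], "hand": 0},
    {"xyz": [0, 0, 0], "delta_rot": [0, 0, 0], "hand": 0},
    {"xyz": [0, 0, 0], "delta_rot": [0, 0, 0], "hand": 0},
  ],
)

```text
t: 19.52
tool_pos: [0.4298, 0.0342, 0.0796]
orientation: [-3.142, 0.016, -0.001]
ft_force: [1.2, -0.0, -0.6]
grip_width: 0.0225
finger_force: 59.3
```

```bash
python3 - <<'E'
from h import *
b=bedw(-.04,.03);plan(-.010,(*b,.0405))
pulls("t6")
E
```

```text
at [0.4298 0.0342 0.0796] yaw -0.0102 tilt [ 0.0006 -0.    ] w 0.0225 f 59.3 F [ 1.2 -0.  -0.6] t 19.5167
 turn z units -0.002
  -> [0.43   0.0332 0.0405] units [0.008 0.034 1.303]
tray [ 0.5486 -0.3423] [0.025 0.064] -0.127  z 0.0287
bed [ 0.5083 -0.047 ] [0.022 0.062] -0.024 ('bedxy', array([ 0.0391, -0.0495])) z 0.0532
bed [0.5155 0.0536] [0.022 0.048] -0.014 ('bedxy', array([0.0453, 0.0513])) z 0.0533
bed [0.513  0.0008] [0.022 0.051] -0.021 ('bedxy', array([ 0.0433, -0.0015])) z 0.0529
```

>>> send_rows(
  increments=[
    {"xyz": [0, 0, 0.5], "delta_rot": [0, 0, 0], "hand": 0},
    {"xyz": [0, 0, 0.5], "delta_rot": [0, 0, 0], "hand": 0},
    {"xyz": [0, 0, 0.3], "delta_rot": [0, 0, 0], "hand": 0},
    {"xyz": [0, 0, 0], "delta_rot": [0, 0, 0], "hand": 0},
    {"xyz": [0, 0, 0], "delta_rot": [0, 0, 0], "hand": 0.2},
  ],
)

```text
t: 19.98
tool_pos: [0.4294, 0.0344, 0.0399]
orientation: [3.142, -0.015, -0.001]
ft_force: [-0.9, 0.2, -0.7]
grip_width: 0.0228
finger_force: 63.3
```

>>> send_rows(
  increments=[
    {"xyz": [0, 0, 0], "delta_rot": [0, 0, 0], "hand": 0.45},
    {"xyz": [0, 0, 0], "delta_rot": [0, 0, 0], "hand": 0.45},
    {"xyz": [0, 0, -0.5], "delta_rot": [0, 0, 0], "hand": 0.45},
    {"xyz": [0, 0, -1], "delta_rot": [0, 0, 0], "hand": 0.45},
    {"xyz": [0, 0, -0.9], "delta_rot": [0, 0, 0.69], "hand": 0.45},
  ],
)

```text
t: 20.4
tool_pos: [0.4287, 0.0344, 0.1128]
orientation: [3.139, -0.109, -0.003]
ft_force: [0.3, 0.5, -0.2]
grip_width: 0.0386
finger_force: 0.0
```

```bash
python3 - <<'E'
from h import *
plan(-.131,(.5487,-.342,.09))
b=bedw(-.04,-.03);plan(-.010,(*b,.11),start=(.5487,-.342,.11))
E
```

```text
at [0.4287 0.0344 0.1128] yaw -0.0696 tilt [-0.0022  0.0003] w 0.0386 f 0.0 F [ 0.3  0.5 -0.2] t 20.4
 turn z units 0.704
  -> [ 0.5487 -0.342   0.09  ] units [ 5.604 11.918  0.759]
at [0.4287 0.0344 0.1128] yaw -0.0696 tilt [-0.0022  0.0003] w 0.0386 f 0.0 F [ 0.3  0.5 -0.2] t 20.4
 turn z units -0.683
  -> [ 0.4294 -0.0268  0.11  ] units [ -4.081 -10.466  -0.   ]
```

>>> send_rows(
  increments=[
    {"xyz": [0, 0, 0], "delta_rot": [0, 0, 0.7], "hand": 0.45},
    {"xyz": [0.4, 0.9, 0], "delta_rot": [0, 0, 0], "hand": 0.45},
    {"xyz": [0.4, 0.9, 0], "delta_rot": [0, 0, 0], "hand": 0.45},
    {"xyz": [0.4, 0.9, 0], "delta_rot": [0, 0, 0], "hand": 0.45},
    {"xyz": [0.4, 0.9, 0], "delta_rot": [0, 0, 0], "hand": 0.45},
  ],
)

```text
t: 20.82
tool_pos: [0.4633, -0.08, 0.1126]
orientation: [3.135, -0.204, 0.001]
ft_force: [0.9, -0.3, -0.7]
grip_width: 0.0389
finger_force: 0.0
```

>>> send_rows(
  increments=[
    {"xyz": [0.4, 0.9, 0], "delta_rot": [0, 0, 0], "hand": 0.45},
    {"xyz": [0.4, 0.9, 0], "delta_rot": [0, 0, 0], "hand": 0.45},
    {"xyz": [0.4, 0.9, 0], "delta_rot": [0, 0, 0], "hand": 0.45},
    {"xyz": [0.4, 0.9, 0], "delta_rot": [0, 0, 0], "hand": 0.45},
    {"xyz": [0.4, 0.9, 0], "delta_rot": [0, 0, 0], "hand": 0.45},
  ],
)

```text
t: 21.23
tool_pos: [0.505, -0.222, 0.1124]
orientation: [3.135, -0.206, 0.0]
ft_force: [0.3, 0.1, 0.0]
grip_width: 0.0386
finger_force: 0.0
```

>>> send_rows(
  increments=[
    {"xyz": [0.5, 0.9, 0.2], "delta_rot": [0, 0, 0], "hand": 0.45},
    {"xyz": [0.5, 0.9, 0.2], "delta_rot": [0, 0, 0], "hand": 0.45},
    {"xyz": [0.5, 0.9, 0.2], "delta_rot": [0, 0, 0], "hand": 0.45},
    {"xyz": [0.5, 0.9, 0.1], "delta_rot": [0, 0, 0], "hand": 0.45},
    {"xyz": [0, 0.2, 0], "delta_rot": [0, 0, 0], "hand": 0.45},
  ],
)

```text
t: 21.65
tool_pos: [0.5514, -0.3457, 0.0911]
orientation: [3.133, -0.208, 0.004]
ft_force: [0.7, 0.8, 0.3]
grip_width: 0.0386
finger_force: 0.0
```

>>> send_rows(
  increments=[
    {"xyz": [0, 0, 0], "delta_rot": [0, 0, 0], "hand": 0.45},
    {"xyz": [0, 0, 0], "delta_rot": [0, 0, 0], "hand": 0.45},
    {"xyz": [0, 0, 0], "delta_rot": [0, 0, 0], "hand": 0.45},
    {"xyz": [0, 0, 0], "delta_rot": [0, 0, 0], "hand": 0.45},
    {"xyz": [0, 0, 0], "delta_rot": [0, 0, 0], "hand": 0.45},
  ],
)

```text
t: 22.07
tool_pos: [0.5494, -0.3402, 0.0915]
orientation: [-3.135, 0.204, 0.0]
ft_force: [-0.7, -0.6, -0.6]
grip_width: 0.0384
finger_force: 0.0
```

```bash
python3 - <<'E'
from h import *
plan(-.131,(.5487,-.342,.016))
pulls("t7")
E
```

```text
at [ 0.5494 -0.3402  0.0915] yaw -0.1298 tilt [-0.0003 -0.0002] w 0.0384 f 0.0 F [-0.7 -0.6 -0.6] t 22.0667
 turn z units 0.014
  -> [ 0.5487 -0.342   0.016 ] units [-0.014  0.062  2.517]
bed [ 0.5083 -0.047 ] [0.022 0.062] -0.024 ('bedxy', array([ 0.0391, -0.0495])) z 0.0531
bed [0.5083 0.0538] [0.022 0.063] -0.016 ('bedxy', array([0.038 , 0.0513])) z 0.0533
bed [0.5082 0.0009] [0.022 0.06 ] -0.021 ('bedxy', array([ 0.0385, -0.0015])) z 0.0531
bed [0.429  0.0335] [0.022 0.062] -0.018 ('bedxy', array([-0.041 ,  0.0303])) z 0.0534
```

>>> send_rows(
  increments=[
    {"xyz": [0, 0.06, 0.9], "delta_rot": [0, 0, 0], "hand": 0.45},
    {"xyz": [0, 0, 0.9], "delta_rot": [0, 0, 0], "hand": 0.45},
    {"xyz": [0, 0, 0.5], "delta_rot": [0, 0, 0], "hand": 0.45},
    {"xyz": [0, 0, 0.2], "delta_rot": [0, 0, 0], "hand": 0.45},
    {"xyz": [0, 0, 0], "delta_rot": [0, 0, 0], "hand": 0.45},
  ],
)

```text
t: 22.53
tool_pos: [0.5485, -0.3424, 0.0152]
orientation: [-3.134, 0.205, 0.004]
ft_force: [-0.7, 0.1, 0.3]
grip_width: 0.0387
finger_force: 0.0
```

>>> send_rows(
  increments=[
    {"xyz": [0, 0, 0], "delta_rot": [0, 0, 0], "hand": 0},
    {"xyz": [0, 0, 0], "delta_rot": [0, 0, 0], "hand": 0},
    {"xyz": [0, 0, 0], "delta_rot": [0, 0, 0], "hand": 0},
    {"xyz": [0, 0, 0], "delta_rot": [0, 0, 0], "hand": 0},
    {"xyz": [0, 0, -0.3], "delta_rot": [0, 0, 0], "hand": 0},
  ],
)

```text
t: 22.95
tool_pos: [0.5485, -0.3427, 0.0245]
orientation: [-3.134, 0.205, 0.003]
ft_force: [-0.4, 0.5, -0.5]
grip_width: 0.0224
finger_force: 60.0
```

>>> send_rows(
  increments=[
    {"xyz": [0, 0, -0.8], "delta_rot": [0, 0, 0], "hand": 0},
    {"xyz": [0, 0, -0.8], "delta_rot": [0, 0, 0], "hand": 0},
    {"xyz": [0, 0, -0.8], "delta_rot": [0, 0, 0], "hand": 0},
    {"xyz": [0, 0, -0.4], "delta_rot": [0, 0, -0.6], "hand": 0},
    {"xyz": [0, 0, 0], "delta_rot": [0, 0, -0.79], "hand": 0},
  ],
)

```text
t: 23.37
tool_pos: [0.5512, -0.3445, 0.1137]
orientation: [3.138, -0.012, 0.009]
ft_force: [0.5, -0.8, 0.1]
grip_width: 0.0222
finger_force: 59.9
```

>>> send_rows(
  increments=[
    {"xyz": [-0.4, -0.9, 0], "delta_rot": [0, 0, 0], "hand": 0},
    {"xyz": [-0.4, -0.9, 0], "delta_rot": [0, 0, 0], "hand": 0},
    {"xyz": [-0.4, -0.9, 0], "delta_rot": [0, 0, 0], "hand": 0},
    {"xyz": [-0.4, -0.9, 0], "delta_rot": [0, 0, 0], "hand": 0},
    {"xyz": [-0.4, -0.9, 0], "delta_rot": [0, 0, 0], "hand": 0},
  ],
)

```text
t: 23.78
tool_pos: [0.4899, -0.2066, 0.11]
orientation: [3.141, -0.016, 0.001]
ft_force: [-0.2, -0.5, -0.6]
grip_width: 0.0223
finger_force: 60.0
```

>>> send_rows(
  increments=[
    {"xyz": [-0.4, -0.9, 0], "delta_rot": [0, 0, 0], "hand": 0},
    {"xyz": [-0.4, -0.9, 0], "delta_rot": [0, 0, 0], "hand": 0},
    {"xyz": [-0.4, -0.9, 0], "delta_rot": [0, 0, 0], "hand": 0},
    {"xyz": [-0.4, -0.9, 0], "delta_rot": [0, 0, 0], "hand": 0},
    {"xyz": [-0.4, -0.9, 0], "delta_rot": [0, 0, 0], "hand": 0},
  ],
)

```text
t: 24.2
tool_pos: [0.4314, -0.071, 0.11]
orientation: [3.141, -0.016, 0.002]
ft_force: [-0.3, -0.1, 0.2]
grip_width: 0.0222
finger_force: 60.0
```

>>> send_rows(
  increments=[
    {"xyz": [-0.1, -0.9, 0], "delta_rot": [0, 0, 0], "hand": 0},
    {"xyz": [0, -0.6, 0], "delta_rot": [0, 0, 0], "hand": 0},
    {"xyz": [0, 0, 0.5], "delta_rot": [0, 0, 0], "hand": 0},
    {"xyz": [0, 0, 0.5], "delta_rot": [0, 0, 0], "hand": 0},
    {"xyz": [0, 0, 0], "delta_rot": [0, 0, 0], "hand": 0},
  ],
)

```text
t: 24.62
tool_pos: [0.4283, -0.0264, 0.0783]
orientation: [-3.141, 0.013, 0.003]
ft_force: [-0.3, 0.0, -0.7]
grip_width: 0.022
finger_force: 60.0
```

>>> send_rows(
  increments=[
    {"xyz": [0, 0, 0], "delta_rot": [0, 0, 0], "hand": 0},
    {"xyz": [0, 0, 0], "delta_rot": [0, 0, 0], "hand": 0},
    {"xyz": [0, 0, 0], "delta_rot": [0, 0, 0], "hand": 0},
    {"xyz": [0, 0, 0], "delta_rot": [0, 0, 0], "hand": 0},
    {"xyz": [0, 0, 0], "delta_rot": [0, 0, 0], "hand": 0},
  ],
)

```text
t: 25.03
tool_pos: [0.4297, -0.0272, 0.0798]
orientation: [3.141, -0.016, 0.002]
ft_force: [-0.2, 0.4, 0.2]
grip_width: 0.0222
finger_force: 60.0
```

```bash
python3 - <<'E'
from h import *
b=bedw(-.04,-.03);plan(-.010,(*b,.0405))
pulls("t8")
E
```

```text
at [ 0.4297 -0.0272  0.0798] yaw -0.0101 tilt [0.001  0.0001] w 0.0222 f 60.0 F [-0.2  0.4  0.2] t 25.0333
 turn z units -0.001
  -> [ 0.4294 -0.0268  0.0405] units [-0.009 -0.015  1.309]
bed [ 0.5143 -0.0471] [0.022 0.05 ] -0.026 ('bedxy', array([ 0.0451, -0.0495])) z 0.0531
bed [0.5083 0.0538] [0.022 0.063] -0.016 ('bedxy', array([0.0381, 0.0513])) z 0.0538
bed [0.5166 0.0008] [0.022 0.043] -0.021 ('bedxy', array([ 0.0469, -0.0016])) z 0.0534
```

>>> send_rows(
  increments=[
    {"xyz": [0, 0, 0.5], "delta_rot": [0, 0, 0], "hand": 0},
    {"xyz": [0, 0, 0.5], "delta_rot": [0, 0, 0], "hand": 0},
    {"xyz": [0, 0, 0.3], "delta_rot": [0, 0, 0], "hand": 0},
    {"xyz": [0, 0, 0], "delta_rot": [0, 0, 0], "hand": 0},
    {"xyz": [0, 0, 0], "delta_rot": [0, 0, 0], "hand": 0.2},
  ],
)

```text
t: 25.5
tool_pos: [0.4292, -0.027, 0.04]
orientation: [-3.141, 0.015, 0.001]
ft_force: [-1.0, 0.4, -0.4]
grip_width: 0.0224
finger_force: 63.6
```

>>> send_rows(
  increments=[
    {"xyz": [0, 0, 0], "delta_rot": [0, 0, 0], "hand": 0.45},
    {"xyz": [0, 0, 0], "delta_rot": [0, 0, 0], "hand": 0.45},
    {"xyz": [0, 0, -0.5], "delta_rot": [0, 0, 0], "hand": 0.45},
    {"xyz": [0, 0, -1], "delta_rot": [0, 0, 0], "hand": 0.45},
    {"xyz": [0, 0, -1], "delta_rot": [0, 0, 0], "hand": 0.45},
  ],
)

```text
t: 25.92
tool_pos: [0.4282, -0.0269, 0.1155]
orientation: [-3.141, 0.015, 0.005]
ft_force: [1.2, 0.5, 0.2]
grip_width: 0.0387
finger_force: 0.0
```

>>> send_rows(
  increments=[
    {"xyz": [0, 0, -1], "delta_rot": [0, 0, 0.46], "hand": 0.65},
    {"xyz": [0, 0, -1], "delta_rot": [0, 0, 0.46], "hand": 0.65},
    {"xyz": [0, 0, -1], "delta_rot": [0, 0, 0], "hand": 0.65},
    {"xyz": [0, 0, -1], "delta_rot": [0, 0, 0], "hand": 0.65},
    {"xyz": [0, 0, 0], "delta_rot": [0, 0, 0], "hand": 0.65},
  ],
)

```text
t: 26.33
tool_pos: [0.4324, -0.0273, 0.2407]
orientation: [3.138, -0.141, 0.016]
ft_force: [0.9, -0.3, -0.3]
grip_width: 0.0559
finger_force: 0.0
```

```bash
python3 - <<'E'
from h import *
plan(-.09,(.4978,.2985,.24),(.4978,.2985,.111))
E
```

```text
at [ 0.4324 -0.0273  0.2407] yaw -0.0899 tilt [ 0.01 -0.  ] w 0.0559 f 0.0 F [ 0.9 -0.3 -0.3] t 26.3333
 turn z units 0.001
  -> [0.4978 0.2985 0.24  ] units [  1.194 -11.011   0.023]
  -> [0.4978 0.2985 0.111 ] units [ 0.  -0.   4.3]
```

>>> send_rows(
  increments=[
    {"xyz": [0.1, -0.9, 0], "delta_rot": [0, 0, 0], "hand": 0.65},
    {"xyz": [0.1, -0.9, 0], "delta_rot": [0, 0, 0], "hand": 0.65},
    {"xyz": [0.1, -0.9, 0], "delta_rot": [0, 0, 0], "hand": 0.65},
    {"xyz": [0.1, -0.9, 0], "delta_rot": [0, 0, 0], "hand": 0.65},
    {"xyz": [0.1, -0.9, 0], "delta_rot": [0, 0, 0], "hand": 0.65},
  ],
)

```text
t: 26.75
tool_pos: [0.4561, 0.1073, 0.2349]
orientation: [3.138, -0.142, -0.0]
ft_force: [0.5, -0.7, 0.2]
grip_width: 0.0553
finger_force: 0.0
```

>>> send_rows(
  increments=[
    {"xyz": [0.1, -0.9, 0], "delta_rot": [0, 0, 0], "hand": 0.65},
    {"xyz": [0.1, -0.9, 0], "delta_rot": [0, 0, 0], "hand": 0.65},
    {"xyz": [0.1, -0.9, 0], "delta_rot": [0, 0, 0], "hand": 0.65},
    {"xyz": [0.1, -0.9, 0], "delta_rot": [0, 0, 0], "hand": 0.65},
    {"xyz": [0.1, -0.9, 0], "delta_rot": [0, 0, 0], "hand": 0.65},
  ],
)

```text
t: 27.17
tool_pos: [0.4831, 0.2405, 0.2346]
orientation: [3.138, -0.141, -0.001]
ft_force: [0.1, 0.2, 0.1]
grip_width: 0.0555
finger_force: 0.0
```

>>> send_rows(
  increments=[
    {"xyz": [0.1, -0.9, 0], "delta_rot": [0, 0, 0], "hand": 0.65},
    {"xyz": [0.1, -0.9, 0], "delta_rot": [0, 0, 0], "hand": 0.65},
    {"xyz": [0, -0.2, 0], "delta_rot": [0, 0, 0], "hand": 0.65},
    {"xyz": [0, 0, 0], "delta_rot": [0, 0, 0], "hand": 0.65},
    {"xyz": [0, 0, 0], "delta_rot": [0, 0, 0], "hand": 0.65},
  ],
)

```text
t: 27.58
tool_pos: [0.4941, 0.2979, 0.2345]
orientation: [3.137, -0.14, -0.002]
ft_force: [0.0, 0.3, -0.2]
grip_width: 0.0552
finger_force: 0.0
```

>>> send_rows(
  increments=[
    {"xyz": [0, 0, 0], "delta_rot": [0, 0, 0], "hand": 0.65},
    {"xyz": [0, 0, 0], "delta_rot": [0, 0, 0], "hand": 0.65},
    {"xyz": [0, 0, 0], "delta_rot": [0, 0, 0], "hand": 0.65},
    {"xyz": [0, 0, 0], "delta_rot": [0, 0, 0], "hand": 0.65},
    {"xyz": [0, 0, 0], "delta_rot": [0, 0, 0], "hand": 0.65},
  ],
)

```text
t: 28.0
tool_pos: [0.4949, 0.2979, 0.2354]
orientation: [-3.138, 0.142, -0.0]
ft_force: [0.0, -0.6, 0.1]
grip_width: 0.0555
finger_force: 0.0
```

```bash
python3 - <<'E'
from h import *
plan(-.09,(.4978,.2985,.111))
pulls("t9");p,d=r.capture("side");q=p[250:400,150:350,::-1];cv2.imwrite("pics/s9.png",cv2.resize(q,None,fx=3.5,fy=3.5,interpolation=2))
E
```

```text
at [0.4949 0.2979 0.2354] yaw -0.0906 tilt [ 0.0002 -0.0002] w 0.0555 f 0.0 F [ 0.  -0.6  0.1] t 28.0
 turn z units -0.007
  -> [0.4978 0.2985 0.111 ] units [ 0.096 -0.027  4.148]
bed [ 0.5083 -0.047 ] [0.022 0.062] -0.024 ('bedxy', array([ 0.0391, -0.0495])) z 0.0531
bed [0.5083 0.0538] [0.022 0.063] -0.016 ('bedxy', array([0.038 , 0.0513])) z 0.0532
bed [0.5082 0.0009] [0.022 0.06 ] -0.021 ('bedxy', array([ 0.0385, -0.0015])) z 0.0536
bed [0.429  0.0335] [0.022 0.062] -0.018 ('bedxy', array([-0.041 ,  0.0303])) z 0.0532
bed [ 0.4301 -0.0273] [0.024 0.062] -0.022 ('bedxy', array([-0.0393, -0.0305])) z 0.0529
```

View pics/s9.png

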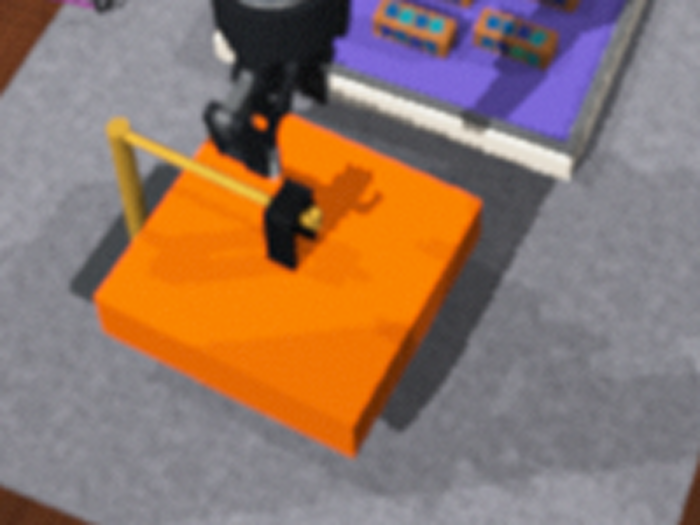

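View pics/t9.png

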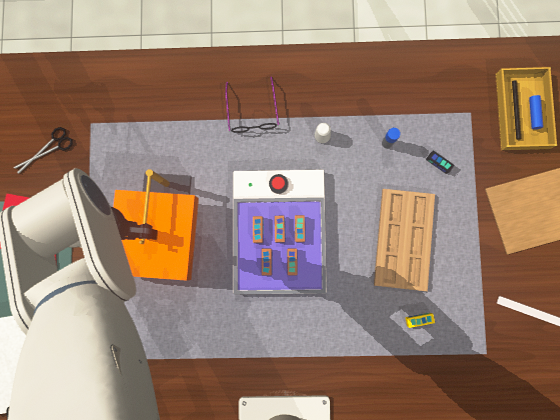

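Top: all five pulls lie on the bed (258-300, 217-273) and the tray is empty. Side crop: the gripper is above the strap at (287,225) with its fingers either side. Lowering now.

>>> send_rows(
  increments=[
    {"xyz": [0.08, -0.02, 0.6], "delta_rot": [0, 0, 0], "hand": 0.65},
    {"xyz": [0, 0, 0.6], "delta_rot": [0, 0, 0], "hand": 0.65},
    {"xyz": [0, 0, 0.6], "delta_rot": [0, 0, 0], "hand": 0.65},
    {"xyz": [0, 0, 0.3], "delta_rot": [0, 0, 0], "hand": 0.65},
    {"xyz": [0, 0, 0.2], "delta_rot": [0, 0, 0], "hand": 0.65},
  ],
)

```text
t: 28.52
tool_pos: [0.4967, 0.2985, 0.165]
orientation: [3.137, -0.141, -0.003]
ft_force: [-0.5, 0.5, 0.4]
grip_width: 0.0556
finger_force: 0.0
```

>>> send_rows(
  increments=[
    {"xyz": [0, 0, 0.4], "delta_rot": [0, 0, 0], "hand": 0.65},
    {"xyz": [0, 0, 0.5], "delta_rot": [0, 0, 0], "hand": 0.65},
    {"xyz": [0, 0, 0.5], "delta_rot": [0, 0, 0], "hand": 0.65},
    {"xyz": [0, 0, 0.4], "delta_rot": [0, 0, 0], "hand": 0.65},
    {"xyz": [0, 0, 0], "delta_rot": [0, 0, 0], "hand": 0.65},
  ],
)

```text
t: 28.93
tool_pos: [0.4961, 0.2982, 0.11]
orientation: [3.137, -0.141, -0.004]
ft_force: [-0.1, -0.6, 0.8]
grip_width: 0.0554
finger_force: 0.0
```

>>> send_rows(
  increments=[
    {"xyz": [0, 0, 0], "delta_rot": [0, 0, 0], "hand": 0},
    {"xyz": [0, 0, 0], "delta_rot": [0, 0, 0], "hand": 0},
    {"xyz": [0, 0, 0], "delta_rot": [0, 0, 0], "hand": 0},
    {"xyz": [0, 0, 0], "delta_rot": [0, 0, 0], "hand": 0},
    {"xyz": [0, 0, 0], "delta_rot": [0, 0, 0], "hand": 0},
  ],
)

```text
t: 29.35
tool_pos: [0.4979, 0.2992, 0.1131]
orientation: [-3.137, 0.141, -0.003]
ft_force: [0.1, -0.4, 2.0]
grip_width: 0.0312
finger_force: 59.7
```

```bash
python3 - <<'E'
from h import *
plan(-.09,(.4978,.2985,.111))
p,d=r.capture("side");q=p[250:400,150:350,::-1];cv2.imwrite("pics/s10.png",cv2.resize(q,None,fx=3.5,fy=3.5,interpolation=2))
E
```

```text
at [0.4979 0.2992 0.1131] yaw -0.0899 tilt [ 0.0016 -0.0012] w 0.0312 f 59.7 F [ 0.1 -0.4  2. ] t 29.35
 turn z units 0.001
  -> [0.4978 0.2985 0.111 ] units [-0.001  0.024  0.069]
```

View pics/s10.png

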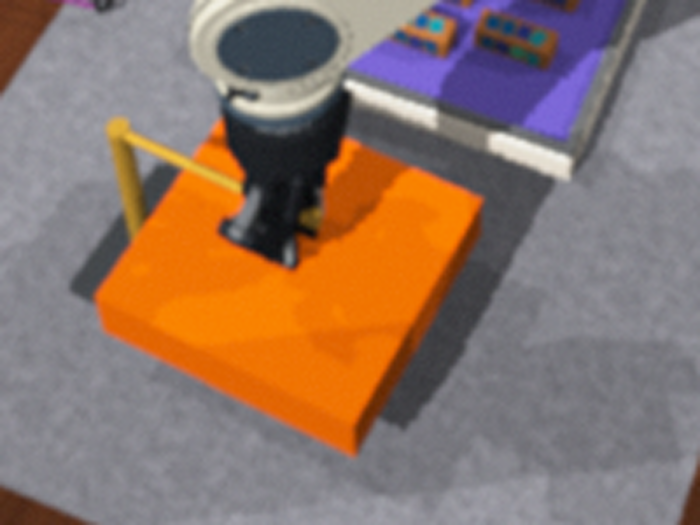

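Strap gripped (width 31 mm, fingers across it, bar between them). Lifting 25 mm.

>>> send_rows(
  increments=[
    {"xyz": [0, 0, -0.2], "delta_rot": [0, 0, 0], "hand": 0},
    {"xyz": [0, 0, -0.2], "delta_rot": [0, 0, 0], "hand": 0},
    {"xyz": [0, 0, -0.2], "delta_rot": [0, 0, 0], "hand": 0},
    {"xyz": [0, 0, -0.25], "delta_rot": [0, 0, 0], "hand": 0},
    {"xyz": [0, 0, 0], "delta_rot": [0, 0, 0], "hand": 0},
  ],
)

```text
t: 29.82
tool_pos: [0.498, 0.2993, 0.1395]
orientation: [-3.137, 0.141, -0.003]
ft_force: [0.2, 1.2, -2.8]
grip_width: 0.0312
finger_force: 59.7
```

>>> send_rows(
  increments=[
    {"xyz": [0, 0, 0], "delta_rot": [0, 0, 0], "hand": 0},
    {"xyz": [0, 0, 0], "delta_rot": [0, 0, 0], "hand": 0},
    {"xyz": [0, 0, 0], "delta_rot": [0, 0, 0], "hand": 0},
    {"xyz": [0, 0, 0], "delta_rot": [0, 0, 0], "hand": 0},
    {"xyz": [0, 0, 0], "delta_rot": [0, 0, 0], "hand": 0},
  ],
)

```text
t: 30.23
tool_pos: [0.497, 0.2987, 0.1374]
orientation: [3.138, -0.141, -0.001]
ft_force: [0.4, -0.1, -3.3]
grip_width: 0.031
finger_force: 59.7
```

```bash
cat >> h.py <<'E'
def hood():
    p,d=r.capture("side");P=cloud("side",d);H,S,V=cv2.split(cv2.cvtColor(p,cv2.COLOR_RGB2HSV))
    m=(H>5)&(H<19)&(S>190)&(V>190);m[:150]=0;n,l,s,_=cv2.connectedComponentsWithStats(cv2.erode(m.astype(np.uint8),np.ones((3,3))))
    Q=P[l==1+s[1:,4].argmax()];t=Q[Q[:,2]>np.percentile(Q[:,2],90)-.012]
    A=np.c_[t[:,:2]-t[:,:2].mean(0),np.ones(len(t))];k=np.linalg.lstsq(A,t[:,2],rcond=None)[0]
    b=cv2.minAreaRect(t[:,:2].astype(np.float32));print("hood top z",k[2].round(4),"slope",k[:2].round(3),"rect",np.round(b[0],4),np.round(b[1],3),round(b[2],1),len(t));return p
E
python3 - <<'E'
from h import *
plan(-.09);p=hood()
q=p[250:400,150:350,::-1];cv2.imwrite("pics/s11.png",cv2.resize(q,None,fx=3.5,fy=3.5,interpolation=2))
E
```

```text
at [0.497  0.2987 0.1374] yaw -0.0899 tilt [-0.0005  0.0003] w 0.031 f 59.7 F [ 0.4 -0.1 -3.3] t 30.2333
 turn z units 0.001
hood top z 0.1298 slope [-0.45   0.817] rect [0.4123 0.5615] [0.247 0.686] 18.3 3822
```

View pics/s11.png

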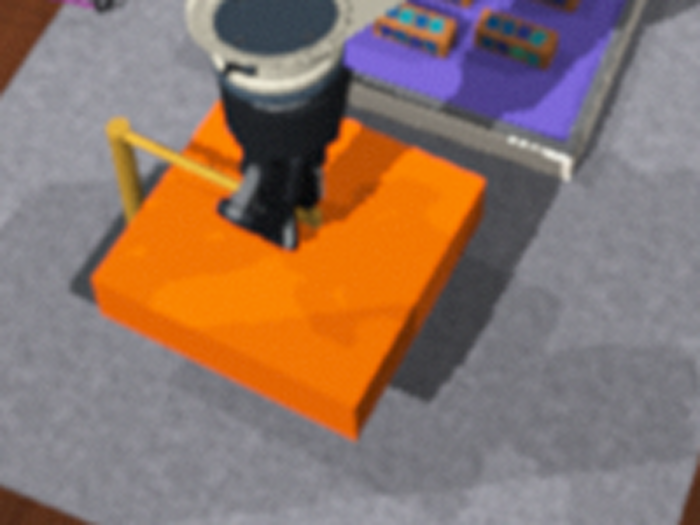

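The hood is lifted level and the load reads 3.3 N. Drawing it off along -x.

>>> send_rows(
  increments=[
    {"xyz": [-0.3, 0, 0], "delta_rot": [0, 0, 0], "hand": 0},
    {"xyz": [-0.5, 0, 0], "delta_rot": [0, 0, 0], "hand": 0},
    {"xyz": [-0.6, 0, 0], "delta_rot": [0, 0, 0], "hand": 0},
    {"xyz": [-0.6, 0, 0], "delta_rot": [0, 0, 0], "hand": 0},
    {"xyz": [-0.6, 0, 0], "delta_rot": [0, 0, 0], "hand": 0},
  ],
)

```text
t: 30.7
tool_pos: [0.4181, 0.3056, 0.1376]
orientation: [3.138, -0.142, -0.001]
ft_force: [0.4, 0.7, -2.5]
grip_width: 0.031
finger_force: 59.6
```

>>> send_rows(
  increments=[
    {"xyz": [-0.2, 0, -0.3], "delta_rot": [0, 0, 0], "hand": 0},
    {"xyz": [0, 0, -0.4], "delta_rot": [0, 0, 0], "hand": 0},
    {"xyz": [0, 0, -0.4], "delta_rot": [0, 0, 0], "hand": 0},
    {"xyz": [0, 0, 0], "delta_rot": [0, 0, -0.46], "hand": 0},
    {"xyz": [0, 0, 0], "delta_rot": [0, 0, -0.46], "hand": 0},
  ],
)

```text
t: 31.12
tool_pos: [0.4137, 0.3064, 0.1718]
orientation: [-3.141, 0.012, -0.001]
ft_force: [0.3, 0.2, -3.5]
grip_width: 0.0312
finger_force: 63.7
```

```bash
python3 - <<'E'
from h import *
plan(-.01,(.4697,.0028,.171))
p,d=r.capture("side");q=p[200:400,150:350,::-1];cv2.imwrite("pics/s12.png",cv2.resize(q,None,fx=3,fy=3,interpolation=2))
E
```

```text
at [0.4137 0.3064 0.1718] yaw -0.0077 tilt [ 0.0008 -0.0004] w 0.0312 f 63.7 F [ 0.3  0.2 -3.5] t 31.1167
 turn z units 0.026
  -> [0.4697 0.0028 0.171 ] units [ 1.968 10.1    0.025]
```

View pics/s12.png

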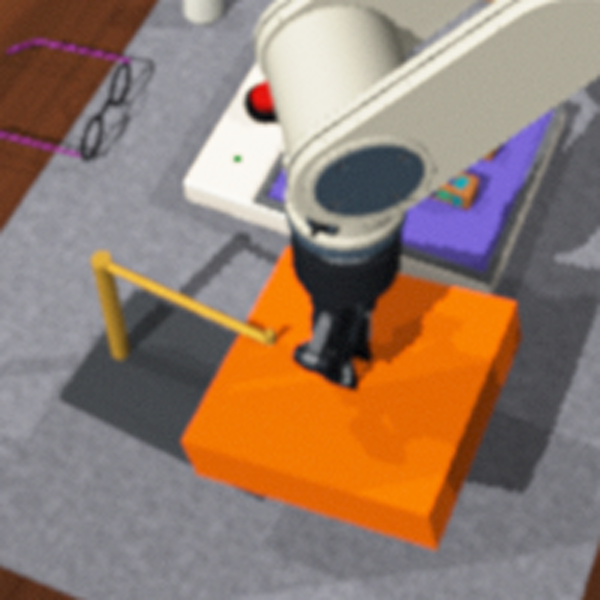

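The hood's strap has cleared the bar end (270,338), but the hood's far edge is still under the bar. I raised it there, so I'm checking its height and tilt.

```bash
python3 - <<'E'
from h import *
for n in("side","top"):
    p,d=r.capture(n);P=cloud(n,d);H,S,V=cv2.split(cv2.cvtColor(p,cv2.COLOR_RGB2HSV))
    m=(H>5)&(H<16)&(S>225)&(P[...,2]>.07)&(P[...,2]<.25)&(P[...,0]>.25)&(P[...,0]<.6)&(P[...,1]>.15)&(P[...,1]<.45)
    m=cv2.erode(m.astype(np.uint8),np.ones((5,5)))>0;t=P[m];k0=None
    for _ in range(8):
        A=np.c_[t[:,:2]-[.414,.306],np.ones(len(t))];k=np.linalg.lstsq(A,t[:,2],rcond=None)[0]
        e=t[:,2]-A@k;t=t[abs(e)<max(.006,1.5*e.std())]
    print(n,"plane z@tcp",k[2].round(4),"slope",k[:2].round(3),len(t),"x",t[:,0].min().round(3),t[:,0].max().round(3),"y",t[:,1].min().round(3),t[:,1].max().round(3))
    b=(H>18)&(H<32)&(S>120)&(P[...,2]>.13)&(P[...,2]<.18)&(P[...,1]>.2)&(P[...,1]<.4)&(P[...,0]<.66)
    q=P[b]; print(" bar",len(q),q[q[:,0].argsort()[:6]].round(3).tolist() if len(q) else "")
E
```

```text
side plane z@tcp 0.1571 slope [-0.183 -0.001] 3294 x 0.311 0.501 y 0.222 0.401
 bar 216 [[0.477, 0.306, 0.162], [0.477, 0.304, 0.164], [0.478, 0.303, 0.165], [0.478, 0.303, 0.153], [0.479, 0.306, 0.16], [0.48, 0.305, 0.163]]
top plane z@tcp 0.1546 slope [-0.184 -0.001] 405 x 0.317 0.48 y 0.217 0.369
 bar 200 [[0.477, 0.302, 0.163], [0.479, 0.3, 0.164], [0.479, 0.302, 0.165], [0.482, 0.299, 0.154], [0.482, 0.301, 0.153], [0.484, 0.299, 0.153]]
```

The hood pitched about 10° nose-down against the bar, but the grip still holds. I'll lower it a little, draw it fully clear of the bar, then level it by tilting the tool.

>>> send_rows(
  increments=[
    {"xyz": [0, 0, 0.4], "delta_rot": [0, 0, 0], "hand": 0},
    {"xyz": [0, 0, 0.4], "delta_rot": [0, 0, 0], "hand": 0},
    {"xyz": [-0.3, 0, 0], "delta_rot": [0, 0, 0], "hand": 0},
    {"xyz": [-0.5, 0, 0], "delta_rot": [0, 0, 0], "hand": 0},
    {"xyz": [-0.5, 0, 0], "delta_rot": [0, 0, 0], "hand": 0},
  ],
)

```text
t: 31.68
tool_pos: [0.3737, 0.3066, 0.1469]
orientation: [3.141, -0.017, -0.001]
ft_force: [-0.5, 0.0, -3.6]
grip_width: 0.0313
finger_force: 63.6
```

>>> send_rows(
  increments=[
    {"xyz": [-0.4, 0, 0], "delta_rot": [0, 0, 0], "hand": 0},
    {"xyz": [-0.3, 0, 0], "delta_rot": [0, 0, 0], "hand": 0},
    {"xyz": [0, 0, 0], "delta_rot": [0, 0, 0], "hand": 0},
    {"xyz": [0, 0, 0], "delta_rot": [0, 0, 0], "hand": 0},
    {"xyz": [0, 0, 0], "delta_rot": [0, 0, 0], "hand": 0},
  ],
)

```text
t: 32.1
tool_pos: [0.3542, 0.3075, 0.1472]
orientation: [-3.141, 0.015, -0.002]
ft_force: [0.2, 0.9, -3.6]
grip_width: 0.0314
finger_force: 63.7
```

```bash
cat >> h.py <<'E'
def hood2(n="side"):
    c,R=pose();p,d=r.capture(n);P=cloud(n,d);H,S,V=cv2.split(cv2.cvtColor(p,cv2.COLOR_RGB2HSV))
    m=(H>5)&(H<16)&(S>225)&(P[...,2]>.05)&(P[...,2]<.25)&(np.hypot(P[...,0]-c[0],P[...,1]-c[1])<.16)
    t=P[cv2.erode(m.astype(np.uint8),np.ones((5,5)))>0]
    for _ in range(10):
        A=np.c_[t[:,:2]-c[:2],np.ones(len(t))];k=np.linalg.lstsq(A,t[:,2],rcond=None)[0]
        e=t[:,2]-A@k;t=t[abs(e)<max(.006,1.5*e.std())]
    b=cv2.minAreaRect(t[:,:2].astype(np.float32))
    print(n,"hood plane z@tcp",k[2].round(4),"slope xy",k[:2].round(3),len(t),"rect",np.round(b[0],4),np.round(b[1],3),round(b[2],2));return p
E
python3 - <<'E'
from h import *
plan(-.01,(.4697,.0028,.171));hood2()
E
```

```text
at [0.3542 0.3075 0.1472] yaw -0.0093 tilt [ 0.0013 -0.0009] w 0.0314 f 63.7 F [ 0.2  0.9 -3.6] t 32.1
 turn z units 0.008
  -> [0.4697 0.0028 0.171 ] units [ 3.952 10.116 -0.794]
side hood plane z@tcp 0.1327 slope xy [-0.181 -0.001] 3089 rect [0.3459 0.3119] [0.179 0.188] 88.96
```

>>> send_rows(
  increments=[
    {"xyz": [0, 0, -0.5], "delta_rot": [0, 0, 0], "hand": 0},
    {"xyz": [0, 0, -0.5], "delta_rot": [0, 0, 0], "hand": 0},
    {"xyz": [0, 0, -0.5], "delta_rot": [0, 0.5, 0], "hand": 0},
    {"xyz": [0, 0, 0], "delta_rot": [0, 0.5, 0], "hand": 0},
    {"xyz": [0, 0, 0], "delta_rot": [0, 0.5, 0], "hand": 0},
  ],
)

```text
t: 32.57
tool_pos: [0.355, 0.3076, 0.1929]
orientation: [-3.133, 0.017, -0.212]
ft_force: [-0.7, -0.3, -3.7]
grip_width: 0.0314
finger_force: 63.7
```

>>> send_rows(
  increments=[
    {"xyz": [0, 0, 0], "delta_rot": [0, 0.55, 0], "hand": 0},
    {"xyz": [0, 0, 0], "delta_rot": [0, 0, 0], "hand": 0},
    {"xyz": [0, 0, 0], "delta_rot": [0, 0, 0], "hand": 0},
    {"xyz": [0, 0, 0], "delta_rot": [0, 0, 0], "hand": 0},
    {"xyz": [0, 0, 0], "delta_rot": [0, 0, 0], "hand": 0},
  ],
)

```text
t: 32.98
tool_pos: [0.3542, 0.3071, 0.1918]
orientation: [3.128, -0.016, 0.28]
ft_force: [0.8, 0.5, -3.8]
grip_width: 0.0312
finger_force: 63.7
```

```bash
cat >> h.py <<'E'
def rel(*pts):
    p,R=pose();print("at",p.round(4),"R col z",R[:,2].round(3))
    for q in pts:
        q=np.array(q);print("  ->",q.round(4),"units",(R.T@(q-p)/.03).round(3));p=q
E
python3 - <<'E'
from h import *
rel((.4697,.0028,.19));hood2();hood2("top")
E
```

```text
at [0.3542 0.3071 0.1918] R col z [ 0.177 -0.002 -0.984]
  -> [0.4697 0.0028 0.19  ] units [ 3.882 10.104  0.758]
side hood plane z@tcp 0.1775 slope xy [-0.004 -0.004] 3397 rect [0.3521 0.312 ] [0.18  0.187] 89.27
top hood plane z@tcp 0.1757 slope xy [-0.004 -0.   ] 869 rect [0.2943 0.2683] [0.08  0.122] 51.37
```

>>> send_rows(
  increments=[
    {"xyz": [0.2, 0.4, 0.05], "delta_rot": [0, 0, 0], "hand": 0},
    {"xyz": [0.27, 0.7, 0.05], "delta_rot": [0, 0, 0], "hand": 0},
    {"xyz": [0.27, 0.7, 0.05], "delta_rot": [0, 0, 0], "hand": 0},
    {"xyz": [0.27, 0.7, 0.05], "delta_rot": [0, 0, 0], "hand": 0},
    {"xyz": [0.27, 0.7, 0.05], "delta_rot": [0, 0, 0], "hand": 0},
  ],
)

```text
t: 33.5
tool_pos: [0.3895, 0.2104, 0.1903]
orientation: [3.13, -0.009, 0.273]
ft_force: [-23.9, 20.8, -1.6]
grip_width: 0.0316
finger_force: 118.4
```

>>> send_rows(
  increments=[
    {"xyz": [0.27, 0.7, 0.05], "delta_rot": [0, 0, 0], "hand": 0},
    {"xyz": [0.27, 0.7, 0.05], "delta_rot": [0, 0, 0], "hand": 0},
    {"xyz": [0.27, 0.7, 0.05], "delta_rot": [0, 0, 0], "hand": 0},
    {"xyz": [0.27, 0.7, 0.05], "delta_rot": [0, 0, 0], "hand": 0},
    {"xyz": [0.27, 0.7, 0.05], "delta_rot": [0, 0, 0], "hand": 0},
  ],
)

```text
t: 33.92
tool_pos: [0.4325, 0.104, 0.1911]
orientation: [3.128, -0.015, 0.28]
ft_force: [-0.5, 0.6, -1.5]
grip_width: 0.0313
finger_force: 129.6
```

>>> send_rows(
  increments=[
    {"xyz": [0.27, 0.7, 0.05], "delta_rot": [0, 0, 0], "hand": 0},
    {"xyz": [0.27, 0.7, 0.05], "delta_rot": [0, 0, 0], "hand": 0},
    {"xyz": [0.27, 0.7, 0.05], "delta_rot": [0, 0, 0], "hand": 0},
    {"xyz": [0.27, 0.7, 0.05], "delta_rot": [0, 0, 0], "hand": 0},
    {"xyz": [0.1, 0.3, 0], "delta_rot": [0, 0, 0], "hand": 0},
  ],
)

```text
t: 34.33
tool_pos: [0.4683, 0.0096, 0.1916]
orientation: [3.128, -0.018, 0.282]
ft_force: [0.5, 0.0, -3.8]
grip_width: 0.0314
finger_force: 129.3
```

>>> send_rows(
  increments=[
    {"xyz": [0, 0, 0], "delta_rot": [0, 0, 0], "hand": 0},
    {"xyz": [0, 0, 0], "delta_rot": [0, 0, 0], "hand": 0},
    {"xyz": [0, 0, 0], "delta_rot": [0, 0, 0], "hand": 0},
    {"xyz": [0, 0, 0], "delta_rot": [0, 0, 0], "hand": 0},
    {"xyz": [0, 0, 0], "delta_rot": [0, 0, 0], "hand": 0},
  ],
)

```text
t: 34.75
tool_pos: [0.4666, 0.0125, 0.1913]
orientation: [3.128, -0.013, 0.28]
ft_force: [0.4, 0.9, -2.8]
grip_width: 0.0313
finger_force: 129.4
```

```bash
python3 - <<'E'
from h import *
plan(-.01);rel((.4729,.0029,.19),(.4729,.0029,.125),(.4729,.0029,.094));hood2();p=hood2("top");cv2.imwrite("pics/t13.png",cv2.resize(p[150:310,190:370,::-1],None,fx=4,fy=3.7,interpolation=2)[:592])
E
```

```text
at [0.4666 0.0125 0.1913] yaw -0.0085 tilt [ 1.776e-01 -1.000e-04] w 0.0313 f 129.4 F [ 0.4  0.9 -2.8] t 34.75
 turn z units 0.018
at [0.4666 0.0125 0.1913] R col z [ 0.178 -0.001 -0.984]
  -> [0.4729 0.0029 0.19  ] units [0.2   0.319 0.081]
  -> [0.4729 0.0029 0.125 ] units [-0.385  0.     2.132]
  -> [0.4729 0.0029 0.094 ] units [-0.184  0.     1.017]
side hood plane z@tcp 0.1733 slope xy [-0.066 -0.094] 569 rect [0.458  0.0204] [0.183 0.175] 7.0
top hood plane z@tcp 0.0 slope xy [0. 0.] 0 rect [0. 0.] [0. 0.] 0.0
  ret = _var(a, axis=axis, dtype=dtype, out=out, ddof=ddof,
  arrmean = um.true_divide(arrmean, div, out=arrmean,
  ret = ret.dtype.type(ret / rcount)
```

View pics/t13.png

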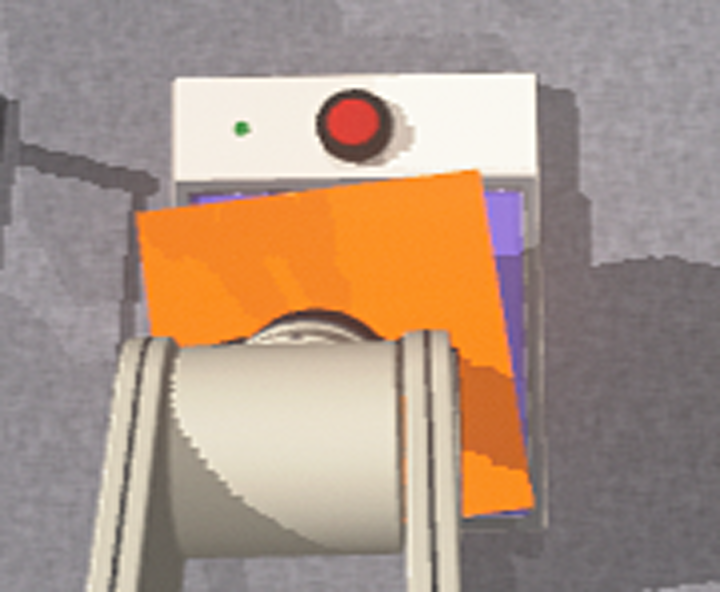

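The hood's corner caught the bar end on the way across, and it twisted about +0.13 rad in yaw in the grip. Corners in the crop are (138,212), (480,170), (535,508). It's still held above the bed, so I'm measuring its full pose.

```bash
cat >> h.py <<'E'
def hood3():
    c,R=pose();T=[]
    for n in("side","top"):
        p,d=r.capture(n);P=cloud(n,d);H,S,V=cv2.split(cv2.cvtColor(p,cv2.COLOR_RGB2HSV))
        m=(H>5)&(H<20)&(S>170)&(P[...,2]>.06)&(np.hypot(P[...,0]-c[0],P[...,1]-c[1])<.17)&(d>0)
        t=P[cv2.erode(m.astype(np.uint8),np.ones((3,3)))>0];t=t[t[:,2]>np.percentile(t[:,2],85)-.035]
        for _ in range(15):
            A=np.c_[t[:,:2]-c[:2],np.ones(len(t))];k=np.linalg.lstsq(A,t[:,2],rcond=None)[0]
            e=t[:,2]-A@k;t=t[abs(e)<max(.007,2*e.std())]
        b=cv2.minAreaRect(t[:,:2].astype(np.float32))
        print(n,"z@tcp",k[2].round(4),"slope",k[:2].round(3),"rms",e.std().round(4),len(t),"rect",np.round(b[0],4),np.round(b[1],3),round(b[2],2))
E
python3 - <<'E'
from h import *
hood3()
a=deproj("top",[[224.5,207.3],[310,195.9],[323.75,287.3]],.178)[:,:2];print(a.round(4),"len",np.hypot(*(a[1]-a[0])),np.hypot(*(a[2]-a[1])),"yaw",np.arctan2(*(a[1]-a[2])[::-1]),"centre",((a[0]+a[2])/2).round(4))
E
```

```text
side z@tcp 0.1769 slope [-0.051 -0.004] rms 0.0021 3336 rect [0.4603 0.0152] [0.195 0.187] 6.69
top z@tcp 0.1744 slope [-0.052  0.002] rms 0.0019 3411 rect [0.4612 0.0124] [0.193 0.182] 6.82
[[ 0.547   0.1144]
 [ 0.5672 -0.0702]
 [ 0.3724 -0.0939]] len 0.18574630912774767 0.19621994629225228 yaw 0.12060993810582406 centre [0.4597 0.0103]
```

```bash
python3 - <<'E'
from h import *
p,R=pose()
w=R.T@np.array([0,-.051,-.128]);print("rot units",(np.degrees(w)/5).round(3))
from scipy.spatial.transform import Rotation as Q
R2=R@Q.from_rotvec(w).as_matrix()
d=np.array([.4697,.0028])-(p[:2]+Q.from_rotvec([0,-.051,-.128]).apply([-.006,0,-.015])[:2])
print("shift world",d.round(4),"tool units after rot",(R2.T@np.r_[d,0]/.03).round(3),"down 30mm",(R2.T@[0,0,-1]).round(3))
E
```

```text
rot units [-0.256  0.584  1.444]
shift world [ 0.008  -0.0101] tool units after rot [0.303 0.299 0.07 ] down 30mm [-0.228  0.004  0.974]
```

>>> send_rows(
  increments=[
    {"xyz": [0, 0, 0], "delta_rot": [-0.09, 0.19, 0.48], "hand": 0},
    {"xyz": [0, 0, 0], "delta_rot": [-0.09, 0.19, 0.48], "hand": 0},
    {"xyz": [0, 0, 0], "delta_rot": [-0.08, 0.2, 0.48], "hand": 0},
    {"xyz": [0.15, 0.15, 0.03], "delta_rot": [0, 0, 0], "hand": 0},
    {"xyz": [0.15, 0.15, 0.04], "delta_rot": [0, 0, 0], "hand": 0},
  ],
)

```text
t: 35.37
tool_pos: [0.4749, 0.0017, 0.1915]
orientation: [3.102, -0.21, 0.357]
ft_force: [0.0, -0.6, -3.6]
grip_width: 0.0316
finger_force: 129.5
```

>>> send_rows(
  increments=[
    {"xyz": [-0.1, 0, 0.4], "delta_rot": [0, 0, 0], "hand": 0},
    {"xyz": [-0.1, 0, 0.4], "delta_rot": [0, 0, 0], "hand": 0},
    {"xyz": [-0.1, 0, 0.4], "delta_rot": [0, 0, 0], "hand": 0},
    {"xyz": [0, 0, 0], "delta_rot": [0, 0, 0], "hand": 0},
    {"xyz": [0, 0, 0], "delta_rot": [0, 0, 0], "hand": 0},
  ],
)

```text
t: 35.78
tool_pos: [0.4745, 0.0015, 0.1539]
orientation: [3.101, -0.213, 0.355]
ft_force: [0.0, 0.1, -3.4]
grip_width: 0.0316
finger_force: 129.4
```

```bash
python3 - <<'E'
from h import *
rel();plan(-.01)
hood3()
p,d=r.capture("top");cv2.imwrite("pics/t14.png",cv2.resize(p[150:310,190:370,::-1],None,fx=4,fy=3.7,interpolation=2)[:592])
E
```

```text
at [0.4745 0.0015 0.1539] R col z [ 0.224 -0.028 -0.974]
at [0.4745 0.0015 0.1539] yaw -0.1375 tilt [ 0.2259 -0.003 ] w 0.0316 f 129.4 F [ 0.   0.1 -3.4] t 35.7833
 turn z units -1.462
side z@tcp 0.1395 slope [-0.001 -0.001] rms 0.0022 3243 rect [0.4685 0.0045] [0.191 0.195] 89.3
top z@tcp 0.1376 slope [-0.003  0.005] rms 0.002 3481 rect [0.4707 0.0023] [0.183 0.193] 89.37
```

View pics/t14.png

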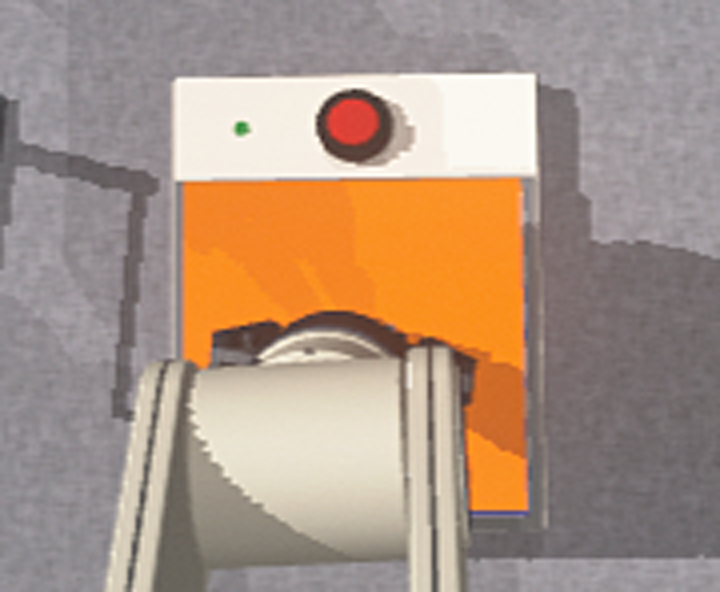

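The hood is now level, aligned and centred over the bed (rect centre 0.4696, 0.003). Lowering vertically.

>>> send_rows(
  increments=[
    {"xyz": [-0.09, 0, 0.4], "delta_rot": [0, 0, 0], "hand": 0},
    {"xyz": [-0.09, 0, 0.4], "delta_rot": [0, 0, 0], "hand": 0},
    {"xyz": [-0.09, 0, 0.4], "delta_rot": [0, 0, 0], "hand": 0},
    {"xyz": [-0.07, 0, 0.3], "delta_rot": [0, 0, 0], "hand": 0},
    {"xyz": [-0.05, 0, 0.2], "delta_rot": [0, 0, 0], "hand": 0},
  ],
)

```text
t: 36.35
tool_pos: [0.4748, 0.002, 0.1016]
orientation: [3.101, -0.213, 0.358]
ft_force: [-0.4, 1.1, -3.2]
grip_width: 0.0314
finger_force: 129.6
```

>>> send_rows(
  increments=[
    {"xyz": [-0.02, 0, 0.06], "delta_rot": [0, 0, 0], "hand": 0},
    {"xyz": [-0.02, 0, 0.06], "delta_rot": [0, 0, 0], "hand": 0},
    {"xyz": [-0.01, 0, 0.05], "delta_rot": [0, 0, 0], "hand": 0},
    {"xyz": [0, 0, 0], "delta_rot": [0, 0, 0], "hand": 0},
    {"xyz": [0, 0, 0], "delta_rot": [0, 0, 0], "hand": 0},
  ],
)

```text
t: 36.77
tool_pos: [0.4745, 0.0021, 0.097]
orientation: [3.101, -0.214, 0.359]
ft_force: [1.4, -0.0, -2.8]
grip_width: 0.0316
finger_force: 129.6
```

```bash
python3 - <<'E'
from h import *
plan(-.01);hood3()
E
```

```text
at [0.4745 0.0021 0.097 ] yaw -0.138 tilt [ 0.2281 -0.0033] w 0.0316 f 129.6 F [ 1.4 -0.  -2.8] t 36.7667
 turn z units -1.466
side z@tcp 0.0826 slope [-0.001 -0.   ] rms 0.0024 3079 rect [0.469  0.0065] [0.186 0.194] 89.65
top z@tcp 0.08 slope [0.    0.003] rms 0.0021 3107 rect [0.4703 0.0029] [0.182 0.192] 89.27
```

>>> send_rows(
  increments=[
    {"xyz": [-0.01, 0, 0.04], "delta_rot": [0, 0, 0], "hand": 0},
    {"xyz": [-0.01, 0, 0.04], "delta_rot": [0, 0, 0], "hand": 0},
    {"xyz": [0, 0, 0], "delta_rot": [0, 0, 0], "hand": 0},
    {"xyz": [0, 0, 0], "delta_rot": [0, 0, 0], "hand": 0.3},
    {"xyz": [0, 0, 0], "delta_rot": [0, 0, 0], "hand": 0.45},
  ],
)

```text
t: 37.28
tool_pos: [0.4747, 0.0021, 0.0948]
orientation: [3.101, -0.213, 0.36]
ft_force: [0.2, 0.3, -0.3]
grip_width: 0.0383
finger_force: 0.0
```

>>> send_rows(
  increments=[
    {"xyz": [0, 0, 0], "delta_rot": [0, 0, 0], "hand": 0.6},
    {"xyz": [0, 0, 0], "delta_rot": [0, 0, 0], "hand": 0.6},
    {"xyz": [0, 0, 0], "delta_rot": [0, 0, 0], "hand": 0.6},
    {"xyz": [0, 0, 0], "delta_rot": [0, 0, 0], "hand": 0.6},
    {"xyz": [0, 0, 0], "delta_rot": [0, 0, 0], "hand": 0.6},
  ],
)

```text
t: 37.7
tool_pos: [0.4742, 0.0021, 0.0941]
orientation: [3.101, -0.214, 0.358]
ft_force: [0.3, 0.4, 0.2]
grip_width: 0.051
finger_force: 0.0
```

```bash
python3 - <<'E'
from h import *
plan(-.01);rel();hood3()
p,R=pose();print("vertical up 30mm units",(R.T@[0,0,1]).round(3),"untilt rot units",(np.degrees(R.T@np.cross(R[:,2],[0,0,-1]))/5).round(3))
E
```

```text
at [0.4742 0.0021 0.0941] yaw -0.138 tilt [ 0.2274 -0.0032] w 0.051 f 0.0 F [0.3 0.4 0.2] t 37.7
 turn z units -1.467
at [0.4742 0.0021 0.0941] R col z [ 0.226 -0.028 -0.974]
side z@tcp 0.0807 slope [-0.    -0.002] rms 0.0024 3006 rect [0.469  0.0058] [0.194 0.187] 0.27
top z@tcp 0.0783 slope [-0.001  0.003] rms 0.0021 3111 rect [0.4701 0.003 ] [0.181 0.193] 89.77
vertical up 30mm units [ 0.227 -0.003 -0.974] untilt rot units [-0.037 -2.605  0.   ]
```

>>> send_rows(
  increments=[
    {"xyz": [0.1, 0, -0.4], "delta_rot": [0, 0, 0], "hand": 0.6},
    {"xyz": [0.2, 0, -0.9], "delta_rot": [0, 0, 0], "hand": 0.6},
    {"xyz": [0.2, 0, -0.9], "delta_rot": [0, 0, 0], "hand": 0.6},
    {"xyz": [0.1, 0, -0.6], "delta_rot": [0, -0.6, 0], "hand": 0.6},
    {"xyz": [0, 0, 0], "delta_rot": [0, -1, 0], "hand": 0},
  ],
)

```text
t: 38.22
tool_pos: [0.4727, 0.0023, 0.1835]
orientation: [3.129, -0.214, 0.145]
ft_force: [1.6, -0.3, 0.1]
grip_width: 0.0405
finger_force: 0.0
```

>>> send_rows(
  increments=[
    {"xyz": [0, 0, 0], "delta_rot": [0, -1, 0], "hand": 0},
    {"xyz": [0, 0, 0], "delta_rot": [0, 0, 0], "hand": 0},
    {"xyz": [0, 0, 0], "delta_rot": [0, 0, 0], "hand": 0},
    {"xyz": [0, 0, 0], "delta_rot": [0, 0, 0], "hand": 0},
    {"xyz": [0, 0, 0], "delta_rot": [0, 0, 0], "hand": 0},
  ],
)

```text
t: 38.63
tool_pos: [0.4712, 0.0021, 0.1793]
orientation: [-3.131, 0.215, -0.003]
ft_force: [-0.1, -0.0, -0.3]
grip_width: -0.0001
finger_force: 0.0
```

```bash
python3 - <<'E'
from h import *
f=np.load("top0.npz");p=f["p"];P=cloud("top",f["d"]);H,S,V=cv2.split(cv2.cvtColor(p,cv2.COLOR_RGB2HSV))
m=((H<5)|(H>174))&(S>150);m[:170]=m[200:]=0;m[:,:260]=m[:,300:]=0
v,u=np.nonzero(m);b=deproj("top",np.c_[u,v],.0515)[:,:2].mean(0);print("button",b,"model",bedw(.151,0),"z",np.median(P[m][:,2]))
plan(-.138,(.6212,.0015,.19),(.6212,.0015,.056));rel((.6212,.0015,.19));hood3()
E
```

```text
button [0.62041787 0.00289311] model [0.62069245 0.00129003] z 0.05141371477230783
at [0.4712 0.0021 0.1793] yaw -0.1372 tilt [ 0.0019 -0.0029] w -0.0001 f 0.0 F [-0.1 -0.  -0.3] t 38.6333
 turn z units 0.009
  -> [0.6212 0.0015 0.19  ] units [ 4.956 -0.669 -0.357]
  -> [0.6212 0.0015 0.056 ] units [ 0.    -0.     4.467]
at [0.4712 0.0021 0.1793] R col z [ 0.002  0.003 -1.   ]
  -> [0.6212 0.0015 0.19  ] units [ 4.957 -0.666 -0.346]
side z@tcp 0.0807 slope [-0.001 -0.004] rms 0.0024 3267 rect [0.4694 0.0044] [0.194 0.188] 0.12
top z@tcp 0.0782 slope [-0.     0.002] rms 0.002 1314 rect [ 0.4728 -0.0019] [0.175 0.189] 88.32
```

>>> send_rows(
  increments=[
    {"xyz": [0.8, -0.1, 0], "delta_rot": [0, 0, 0], "hand": 0},
    {"xyz": [0.9, -0.1, 0], "delta_rot": [0, 0, 0], "hand": 0},
    {"xyz": [0.9, -0.1, 0], "delta_rot": [0, 0, 0], "hand": 0},
    {"xyz": [0.9, -0.15, 0], "delta_rot": [0, 0, 0], "hand": 0},
    {"xyz": [0.9, -0.15, 0], "delta_rot": [0, 0, 0], "hand": 0},
  ],
)

```text
t: 39.15
tool_pos: [0.6065, 0.0018, 0.1802]
orientation: [-3.131, 0.215, -0.004]
ft_force: [0.4, -0.1, 0.7]
grip_width: 0.0002
finger_force: 0.0
```

>>> send_rows(
  increments=[
    {"xyz": [0.55, -0.08, 0], "delta_rot": [0, 0, 0], "hand": 0},
    {"xyz": [0, 0, 0.9], "delta_rot": [0, 0, 0], "hand": 0},
    {"xyz": [0, 0, 0.9], "delta_rot": [0, 0, 0], "hand": 0},
    {"xyz": [0, 0, 0.9], "delta_rot": [0, 0, 0], "hand": 0},
    {"xyz": [0, 0, 0.9], "delta_rot": [0, 0, 0], "hand": 0},
  ],
)

```text
t: 39.57
tool_pos: [0.6224, 0.0023, 0.0713]
orientation: [-3.131, 0.215, -0.005]
ft_force: [0.7, 0.9, 0.2]
grip_width: -0.0
finger_force: 0.0
```

>>> send_rows(
  increments=[
    {"xyz": [0, 0, 0], "delta_rot": [0, 0, 0], "hand": 0},
    {"xyz": [0, 0, 0], "delta_rot": [0, 0, 0], "hand": 0},
    {"xyz": [0, 0, 0], "delta_rot": [0, 0, 0], "hand": 0},
    {"xyz": [0, 0, 0], "delta_rot": [0, 0, 0], "hand": 0},
    {"xyz": [0, 0, 0], "delta_rot": [0, 0, 0], "hand": 0},
  ],
)

```text
t: 39.98
tool_pos: [0.624, 0.0022, 0.0745]
orientation: [-3.131, 0.215, -0.009]
ft_force: [0.7, 0.1, -0.2]
grip_width: -0.0002
finger_force: 0.0
```

```bash
python3 - <<'E'
from h import *
rel((.6208,.002,.056))
E
```

```text
at [0.624  0.0022 0.0745] R col z [ 0.006  0.003 -1.   ]
  -> [0.6208 0.002  0.056 ] units [-0.11   0.024  0.615]
```

>>> send_rows(
  increments=[
    {"xyz": [-0.1, 0, 0.4], "delta_rot": [0, 0, 0], "hand": 0},
    {"xyz": [0, 0, 0.3], "delta_rot": [0, 0, 0], "hand": 0},
    {"xyz": [0, 0, 0.1], "delta_rot": [0, 0, 0], "hand": 0},
    {"xyz": [0, 0, 0.05], "delta_rot": [0, 0, 0], "hand": 0},
    {"xyz": [0, 0, 0], "delta_rot": [0, 0, 0], "hand": 0},
  ],
)

```text
t: 40.4
tool_pos: [0.6194, 0.0027, 0.0465]
orientation: [-3.131, 0.215, -0.002]
ft_force: [-2.8, -0.1, 4.6]
grip_width: 0.0002
finger_force: 2.3
```

>>> send_rows(
  increments=[
    {"xyz": [0, 0, 0.06], "delta_rot": [0, 0, 0], "hand": 0},
    {"xyz": [0, 0, 0], "delta_rot": [0, 0, 0], "hand": 0},
    {"xyz": [0, 0, 0], "delta_rot": [0, 0, 0], "hand": 0},
    {"xyz": [0, 0, 0], "delta_rot": [0, 0, 0], "hand": 0},
    {"xyz": [0, 0, 0], "delta_rot": [0, 0, 0], "hand": 0},
  ],
)

```text
t: 40.82
tool_pos: [0.6195, 0.0027, 0.046]
orientation: [-3.131, 0.215, -0.003]
ft_force: [-3.4, 0.2, 10.2]
grip_width: 0.0
finger_force: 5.1
```

>>> send_rows(
  increments=[
    {"xyz": [0, 0, 0.04], "delta_rot": [0, 0, 0], "hand": 0},
    {"xyz": [0, 0, 0], "delta_rot": [0, 0, 0], "hand": 0},
    {"xyz": [0, 0, 0], "delta_rot": [0, 0, 0], "hand": 0},
    {"xyz": [0, 0, 0], "delta_rot": [0, 0, 0], "hand": 0},
    {"xyz": [0, 0, 0], "delta_rot": [0, 0, 0], "hand": 0},
  ],
)

```text
t: 41.23
tool_pos: [0.6195, 0.0027, 0.0458]
orientation: [-3.131, 0.215, -0.003]
ft_force: [-8.1, 0.4, 19.4]
grip_width: -0.0001
finger_force: 9.7
```

>>> send_rows(
  increments=[
    {"xyz": [0, 0, -0.3], "delta_rot": [0, 0, 0], "hand": 0},
    {"xyz": [0, 0, -0.9], "delta_rot": [0, 0, 0], "hand": 0},
    {"xyz": [0, 0, -0.9], "delta_rot": [0, 0, 0], "hand": 0},
    {"xyz": [0, 0, -0.9], "delta_rot": [0, 0, 0], "hand": 0},
    {"xyz": [0, 0, -0.9], "delta_rot": [0, 0, 0], "hand": 0},
  ],
)

```text
t: 41.65
tool_pos: [0.6193, 0.0023, 0.162]
orientation: [-3.131, 0.215, -0.003]
ft_force: [-0.4, -0.6, 0.6]
grip_width: -0.0001
finger_force: 0.0
```

>>> send_rows(
  increments=[
    {"xyz": [0, 0.9, -0.5], "delta_rot": [0, 0, 0], "hand": 0},
    {"xyz": [0, 0.9, 0], "delta_rot": [0, 0, 0], "hand": 0},
    {"xyz": [0, 0.9, 0], "delta_rot": [0, 0, 0], "hand": 0},
    {"xyz": [0, 0.9, 0], "delta_rot": [0, 0, 0], "hand": 0},
    {"xyz": [0, 0.9, 0], "delta_rot": [0, 0, 0], "hand": 0},
  ],
)

```text
t: 42.07
tool_pos: [0.6007, -0.1325, 0.1757]
orientation: [-3.131, 0.215, -0.004]
ft_force: [-0.2, 0.9, -0.2]
grip_width: -0.0001
finger_force: 0.0
```

>>> send_rows(
  increments=[
    {"xyz": [0, 0.9, 0], "delta_rot": [0, 0, 0], "hand": 0},
    {"xyz": [0, 0.9, 0], "delta_rot": [0, 0, 0], "hand": 0},
    {"xyz": [0, 0.9, 0], "delta_rot": [0, 0, 0], "hand": 0},
    {"xyz": [0, 0, 0], "delta_rot": [0, 0, 0], "hand": 0},
    {"xyz": [0, 0, 0], "delta_rot": [0, 0, 0], "hand": 0},
  ],
)

```text
t: 42.48
tool_pos: [0.5896, -0.2129, 0.1751]
orientation: [-3.131, 0.219, -0.004]
ft_force: [0.1, 0.5, 0.2]
grip_width: -0.0004
finger_force: 0.0
```

```bash
python3 - <<'E'
from h import *
import h
h.pose=lambda o=h.pose:(np.array([.4697,.0028,.1]),o()[1])
h.hood3();p,d=r.capture("top");P=cloud("top",d);print("btn z",np.median(P[180:187,275:282,2]),r.get_state()["t"])
cv2.imwrite("pics/end.png",p[:,:,::-1])
E
```

```text
side z@tcp 0.0808 slope [-0.    -0.003] rms 0.0024 3307 rect [0.4693 0.0048] [0.194 0.188] 0.09
top z@tcp 0.0782 slope [0.    0.001] rms 0.0021 5882 rect [0.47  0.003] [0.193 0.182] 0.12
btn z 0.05141406196036508 42.6333
```

View pics/end.png

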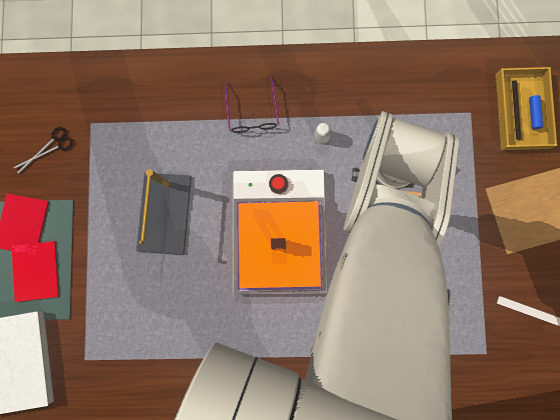

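The hood sits level on the bed inside the lip (centre about (279,245)). The button is up at (278,183), the spectacles and spool haven't moved, and the arm is clear. The glue stick is behind the arm in this view, but the arm never went near it.

```bash
python3 -c "
from cell import r
print(r.job_done())"
```

```text
the job is handed in; nothing more can be done
None
```

The job is handed in: all five pulls lie on the bed under the level hood, and the button was pressed fully down and came back up; the hood caught the hook bar twice on the way but was re-levelled before seating.

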